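Set out the stirring station

TASK

Set out the stirring station: stand the white beaker in the middle of the stirrer's round steel plate, the amber bottle on the marked spot left of the stirrer and the white bottle on the marked spot right of it (left and right as the robot sees them, looking out from its base), and the red-capped vial in the rack, fully down in the empty hole between the two yellow-capped vials. When those four are in place, and only then, put the orange lid on the beaker, flat and centred. Leave the wash bottle, the tip box and the timer where they are, and let go of everything.

Things in the scene. Friction and masses are not known exactly. Their poses are not given: they have to be found in the camera images.
- beaker: White plastic beaker with a blue band, open at the top: straight-sided, 56 mm outside diameter, 70 mm tall, wall 3 mm (50 mm inside). About 80 g, loose. Origin: centre of its underside, z up.
- lid: Orange round lid, about 40 g, loose, knob up. Underneath a plug 38 mm wide, 6 mm deep, tapered at its foot, goes loosely into the beaker's 50 mm mouth; a disc 68 mm wide, 5 mm thick then rests on the rim; on top an upright round black knob 18 mm wide, from 11 to 35 mm above the origin. Origin: centre of the plug's underside, z up; seated, it is 64 mm above the beaker's origin.
- vial: Sample vial with a red cap, a plain upright cylinder 24 mm in diameter and 75 mm tall (the top 18 mm is the cap), about 40 g, standing loose on the bench. Origin: centre of its underside, z up.
- amber_bottle: Amber glass reagent bottle with a pale label band, 46 mm diameter and straight-sided up to 62 mm, then a shoulder and a black screw cap 29 mm across; 92 mm tall overall. Closed and rigid, about 130 g, standing loose on the bench. Origin: centre of its underside, z up.
- white_bottle: White plastic reagent bottle, 46 mm diameter and straight-sided up to 62 mm, then a shoulder and a green screw cap 29 mm across; 92 mm tall overall. Closed and rigid, about 130 g, standing loose on the bench. Origin: centre of its underside, z up.
- stirrer: Fixed flat white stirrer (125 x 104 mm) amid a grey mat, 130 (x) by 260 (y) by 3 mm. Round steel plate, 88 mm wide, central on it, surface 33 mm above the bench. On the mat two grey spots ringed in white, 62 mm wide: left at x 0, y +95 mm, right at x 0, y -95 mm. Origin: mat's underside, below the plate's centre; x away from the robot, y to its left, z up, turned up to 12 degrees about z.
- rack: Fixed white block 60 (x) by 200 (y) by 40 mm tall. Along its y: fixed yellow-capped vials at +80 and 0 mm, fixed black-capped one at -80 (24 mm wide, tops 85 mm above the bench); empty holes at +40 (the one wanted) and -40 mm, round, 28 mm wide, 30 mm deep, floor 10 mm above the bench. Origin: centre of its underside; x away from the robot, y to its left, turned up to 12 degrees about z.
- wash_bottle: Bystander: clear wash bottle with blue cap and bent spout, 68 mm in diameter, about 185 mm tall. Loose, leave it alone. Origin: centre of its underside, z up.
- tip_box: Bystander: blue pipette-tip box with clear top, 88 by 123 by 65 mm. Loose, leave it alone. Origin: centre of its underside.
- timer: Bystander: small flat yellow timer, 60 by 70 by 20 mm. Loose, leave it alone. Origin: centre of its underside.
Things that resemble listed ones, but are neither listed nor needed, are in the scene too. Of the things that look like the vial, take the one that is nearest to the robot's base at the start.

How it is judged (in metres and radians):
On the way, in this order (a step that is already met when the one before it is completed fails the run):
1. the beaker stands on the stirrer plate, the amber bottle on the left spot, the white bottle on the right spot and the red-capped vial in the hole between the yellow caps (horizontal distance between beaker and stirrer below 0.015 m and z of beaker in the frame of stirrer between 0.027 and 0.039 m and angle between each of beaker, amber_bottle, white_bottle's own z axis and vertical below 0.15 rad and x of amber_bottle in the frame of stirrer between -0.015 and 0.015 m and y of amber_bottle in the frame of stirrer between 0.08 and 0.11 m and z of amber_bottle in the frame of stirrer between -0.003 and 0.009 m and x of white_bottle in the frame of stirrer between -0.015 and 0.015 m and y of white_bottle in the frame of stirrer between -0.11 and -0.08 m and z of white_bottle in the frame of stirrer between -0.003 and 0.009 m and x of vial in the frame of rack between -0.008 and 0.008 m and y of vial in the frame of rack between 0.032 and 0.048 m and z of vial in the frame of rack between 0.004 and 0.016 m and angle between vial's own z axis and vertical below 0.25 rad), for 0.2 s.
2. after that, the lid lies on the beaker (horizontal distance between lid and beaker below 0.01 m and z of lid in the frame of beaker between 0.058 and 0.07 m and angle between lid's own z axis and vertical below 0.12 rad), for 0.2 s.
At the end, for the whole second after the job is handed in: Beaker upright on the plate within 15 mm of centre; amber bottle upright on the left spot, white on the right, each within 15 mm in x and y; vial fully down in the hole between the yellow caps; lid, put on last, flat on the beaker within 10 mm of centre; all released and at rest (all of step 1 and all of step 2 and linear speed of each of beaker, lid, vial, amber_bottle, white_bottle below 0.02 m/s and contact force between the fingers and beaker below 0.1 N and contact force between the fingers and lid below 0.1 N and contact force between the fingers and vial below 0.1 N and contact force between the fingers and amber_bottle below 0.1 N and contact force between the fingers and white_bottle below 0.1 N); the robot touches nothing.
It fails at once if the wash bottle is pushed more than 30 mm or tipped (distance of wash_bottle from where it was at the start of the episode above 0.03 m or angle between wash_bottle's own z axis and vertical above 0.4 rad).
It fails at once if the tip box is pushed more than 30 mm or tipped (distance of tip_box from where it was at the start of the episode above 0.03 m or angle between tip_box's own z axis and vertical above 0.4 rad).
It fails at once if the timer is pushed more than 30 mm or tipped (distance of timer from where it was at the start of the episode above 0.03 m or angle between timer's own z axis and vertical above 0.4 rad).
It also fails if it takes over 122 s, if anything falls off the work surface, if the arm or the gripper's body presses on something with over 40 N, if the wrist force passes 120 N, or if a joint passes its speed limit or range.

ROBOT

A 6-joint arm with a two-finger parallel gripper is mounted at the origin on the work surface. World frame = base frame: x ahead of the robot, y to its left, z up, the work surface at z = 0. Lengths are in mm, angles in rad, forces in N, time in s.
With the tool pointing down it reaches from about 350 to 875 mm from the base axis. Payload 4.2 kg.
Tool frame: the origin (TCP) lies midway between the tips of the shut fingers; the grasp point (between the pads) lies 19 mm behind it; z points along the fingers, y is the direction in which the jaws open and shut (so a half turn about z gives the same grasp; the last joint's range is limited). The gripper opens to 85 mm and grips with 20 to 120 N. Pads are 22 mm wide; open, the fingers measure 114 mm over their backs; the gripper's body (76 mm by 85 mm) begins 54 mm behind the grasp point. The pads swing forward as they close: fully open they stand 13 mm farther back than shut.
Start: joints at [-1.081, 0.385, 0.008, 0, -1.194, -0.259], TCP at [142.99, -608.402, 198.412] pointing down, gripper open.
Joint ranges: [-3.14, 3.14], [-1.21, 2.06], [-1.07, 1.41], [-3.16, 2.05], [-2.99, -0.16], [-3.1, 3.1]. Speed limits (rad/s): [2.79, 2.79, 3.14, 3.14, 3.14, 3.14].

INTERFACE

Orientations are given as a unit quaternion [x, y, z, w].
In Python, from bench import arm gives the robot as it stands.
- The arm moves only by the tool servo_tool, never from a script. Its argument "rows" is a list of rows, each an object of numbers: "fingers": the finger opening in cm, from 0 to 8.54; "x", "y", "z": the shift along the tool's x, y, z in cm; "turn": the turn about the tool's z in degrees. A call has 1 to 10 rows; each row shifts and turns the commanded pose from where the row before left it, along the tool's axes as they then stand; what a row does not reach is not made up. A row lasts 1/12 s, in which the tool goes at most 41.7 mm and 7.16 degrees, less where a joint would pass 70% of its speed; a pose out of reach is approached as far as the arm can. A call is refused whole if a number of a shift passes 4.17 or a number of a turn 7.16, either way. A call with a gripper value outside its range is refused whole. The fingers move at their own pace and stop on an object; the grip force is fixed at half the most. Time passes only in rows, so rows that do not move let the fingers close. It gives the time, the measured TCP pose, the force and the opening at its end, in the units of the state.
- arm.read_state(): the state, without advancing time (a new reading comes with each control period).
- arm.get_image(name): name is "scene" or "top"; returns (picture, depth): 384x512x3 uint8, red, green, blue; 384x512 float32, mm along the optical axis (not along the pixel's ray), 0 where there is no reading.
- arm.camera_model(name): a dict with "fx", "fy", "cx", "cy" (pixels), "pose" (4x4, takes a point from camera to world coordinates). Camera axes: x right, y down, z forward; pixel columns grow to the right and rows downward; lengths in mm; the calibration is good to about 2 mm. A picture is of the moment at which its call begins. camera_model takes no time and is no camera call.
- arm.job_done(): hands the job in, once; it reports no verdict.
The state is a dict: "clock": time; "joints": joint angles; "joint_vel": joint speeds; "joint_efforts": joint torques, N m; "position": TCP position; "ee_rot": TCP orientation; "contact_force": force on the tool from outside, world axes, zero at the start; "wrist_torque": the same for the moment, N m; "gripper_width": finger opening in mm.
Only numpy, scipy, OpenCV 4.12 (cv2) and the standard library are available. Lean on these libraries where they do the work, as an engineer would, in place of code of your own. Each camera call takes 0.05 s, during which the arm holds its last target.

## Working session

There is one attempt and no reset: what is moved stays moved. The work goes in short steps, Python scripts to look and compute and a tool call to move; the robot and the scene stay as the last step left them, time stands still between calls to the robot, and variables do not carry over. Pictures are saved under pics/ and viewed, and the job is handed in when it is done.

Besides the shell and the picture viewer there is one more tool, called after ">>>" by a JSON object that holds its "method" and its "body". servo_tool: Moves the arm, as the interface text tells. Its arguments: {"type":"object","properties":{"rows":{"type":"array","items":{"type":"object","properties":{"fingers":{"type":"number"},"x":{"type":"number"},"y":{"type":"number"},"z":{"type":"number"},"turn":{"type":"number"}}}}},"required":["rows"]}

```bash
ls; mkdir -p pics; python3 - <<'E'
from bench import arm
import cv2,numpy as np
for n in("scene","top"):
    p,d=arm.get_image(n);cv2.imwrite(f"pics/{n}0.png",p[:,:,::-1]);np.savez(f"{n}0.npz",p=p,d=d)
    print(arm.camera_model(n))
print(arm.read_state())
E
```

```text
pics
{'fx': 441.24481636263573, 'fy': 441.24481636263573, 'cx': 266.27637896385806, 'cy': 190.85840027692413, 'pose': array([[-4.26105701e-01,  7.34011402e-01, -5.28830023e-01,
         1.18072446e+03],
       [ 9.04662123e-01,  3.48635419e-01, -2.45030180e-01,
         2.89181231e+02],
       [ 4.51393109e-03, -5.82821248e-01, -8.12587852e-01,
         9.19734282e+02],
       [ 0.00000000e+00,  0.00000000e+00,  0.00000000e+00,
         1.00000000e+00]])}
{'fx': 430.2476512000912, 'fy': 430.2476512000912, 'cx': 254.9454499946072, 'cy': 192.19712672725709, 'pose': array([[ 9.42413219e-02, -9.73064059e-01,  2.10392276e-01,
         3.55896017e+02],
       [-9.95532353e-01, -9.08751168e-02,  2.56329505e-02,
        -1.10640412e+01],
       [-5.82308015e-03, -2.11868001e-01, -9.77280943e-01,
         1.23811934e+03],
       [ 0.00000000e+00,  0.00000000e+00,  0.00000000e+00,
         1.00000000e+00]])}
{'clock': 0.1, 'joints': array([-1.08140429e+00,  3.85492476e-01,  6.76333453e-03, -4.29488619e-04,
       -1.19399839e+00, -2.58583423e-01]), 'joint_vel': array([ 1.72499022e-03, -1.01158939e-03,  2.58969904e-03,  1.18664643e-03,
        8.26644100e-04, -7.36585437e-05]), 'joint_efforts': array([-1.43942882e-03, -3.93317235e+01,  1.88929152e+01,  4.19794008e+00,
       -2.58321241e-03,  2.74070132e-06]), 'position': array([ 142.84661188, -607.85688858,  197.42444598]), 'ee_rot': array([-1.15069579e-01,  9.93356945e-01,  9.71777131e-04, -1.66957080e-04]), 'contact_force': array([-0.12264612, -0.01240943,  0.20875378]), 'wrist_torque': array([-0.01395273,  0.04760698,  0.00515604]), 'gripper_width': 85.44482395551817}
```

View pics/top0.png

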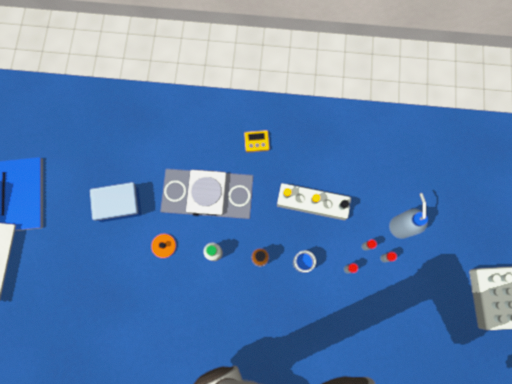

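View pics/scene0.png

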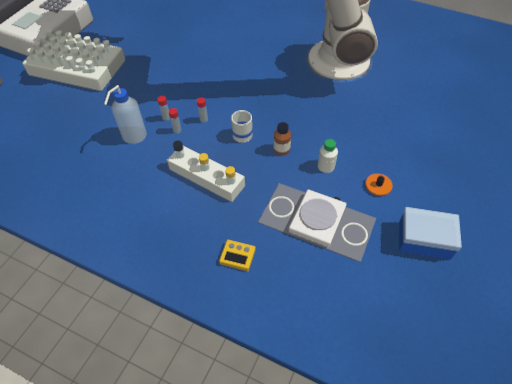

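The top view shows, from left to right:
- lid (163,246), green cap (212,251), amber bottle (260,257) and beaker (305,261)
- three red caps at (352,268), (371,244) and (391,257)
- stirrer plate (207,191), with its rings at (175,191) and (239,196)
- rack around (314,202)

Next I'll measure them in both views.

```bash
cat > h.py <<'E'
import cv2,numpy as np
from bench import arm
def ray(n,uv,z):
    c=arm.camera_model(n);P=c['pose']
    d=P[:3,:3]@np.array([(uv[0]-c['cx'])/c['fx'],(uv[1]-c['cy'])/c['fy'],1]);o=P[:3,3]
    return (o+d*(z-o[2])/d[2])[:2]
def rays(n,pts,z): return np.array([ray(n,p,z) for p in pts])
def mask(p,lo,hi): 
    return cv2.inRange(cv2.cvtColor(p,cv2.COLOR_RGB2HSV),lo,hi)
def blobs(m,amin=15):
    k,l,s,c=cv2.connectedComponentsWithStats(m)
    return [(c[i].round(1),s[i][4],l==i) for i in range(1,k) if s[i][4]>=amin]
def proj(n,X):
    c=arm.camera_model(n);P=np.linalg.inv(c['pose']);q=P[:3,:3]@np.array(X,float)+P[:3,3]
    return np.array([c['fx']*q[0]/q[2]+c['cx'],c['fy']*q[1]/q[2]+c['cy']])
E
python3 - <<'E'
from h import *
for n in("top","scene"):
    p=np.load(n+"0.npz")['p']
    for nm,lo,hi,z in [("red",(0,150,100),(6,255,255),75),("red2",(174,150,100),(180,255,255),75),("green",(45,120,60),(85,255,255),90),("orange",(7,180,150),(18,255,255),11),("yellow",(20,150,130),(32,255,255),85)]:
        for c,a,_ in blobs(mask(p,lo,hi)):
            print(n,nm,c,a,ray(n,c,z).round(1), np.hypot(*ray(n,c,z)).round())
for n,box in(("top",(80,130,420,290)),("scene",(130,80,420,270))):
    p=np.load(n+"0.npz")['p'][box[1]:box[3],box[0]:box[2]]
    b=cv2.resize(p,None,fx=800/p.shape[1],fy=800/p.shape[1],interpolation=cv2.INTER_CUBIC)
    print(box,b.shape)
    cv2.imwrite(f"pics/{n}0z.png",b[:,:,::-1])
E
```

```text
top red [370.6 243.7] 42 [ 494.  -303.9] 580.0
top red [390.6 256.2] 45 [ 465.6 -358.4] 588.0
top red [352.1 267.6] 39 [ 425.9 -257.4] 498.0
top red2 [353.6 267.4] 21 [ 426.8 -261.3] 500.0
top green [211. 250.] 69 [435.9 120.4] 452.0
top orange [163.5 245.5] 360 [441.4 265.6] 515.0
top orange [256.1 260.6] 17 [423.8  -0.7] 424.0
top yellow [256.8 141.6] 304 [749.7  27.7] 750.0
top yellow [287.  192.1] 46 [612.6 -68.3] 616.0
top yellow [315.5 197.8] 50 [ 603.9 -147. ] 622.0
scene red2 [161.9 100.1] 64 [ 475.7 -357. ] 595.0
scene red2 [200.8 102. ] 62 [ 436.1 -256.4] 506.0
scene red2 [172.8 112.9] 66 [ 505.2 -303.2] 589.0
scene green [329.7 144.3] 107 [442.7 121.4] 459.0
scene orange [378.7 185.1] 318 [449.3 267.6] 523.0
scene yellow [203.4 158.1] 68 [ 614.2 -144.3] 631.0
scene yellow [230.  171.1] 70 [622.  -66.2] 626.0
scene yellow [237.7 254.5] 469 [812.8  53.4] 815.0
(80, 130, 420, 290) (376, 800, 3)
(130, 80, 420, 270) (524, 800, 3)
```

View pics/top0z.png

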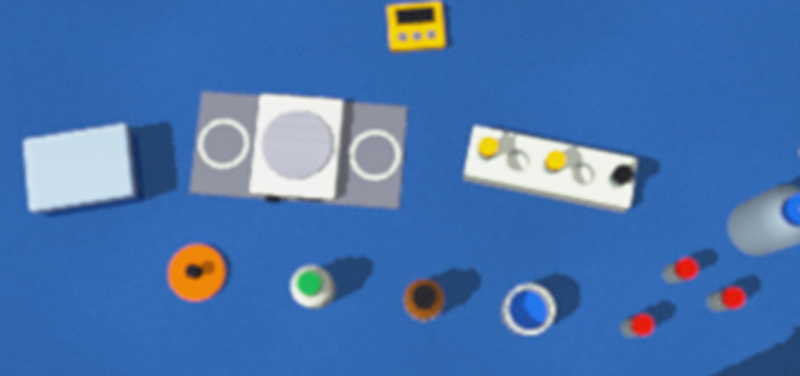

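View pics/scene0z.png

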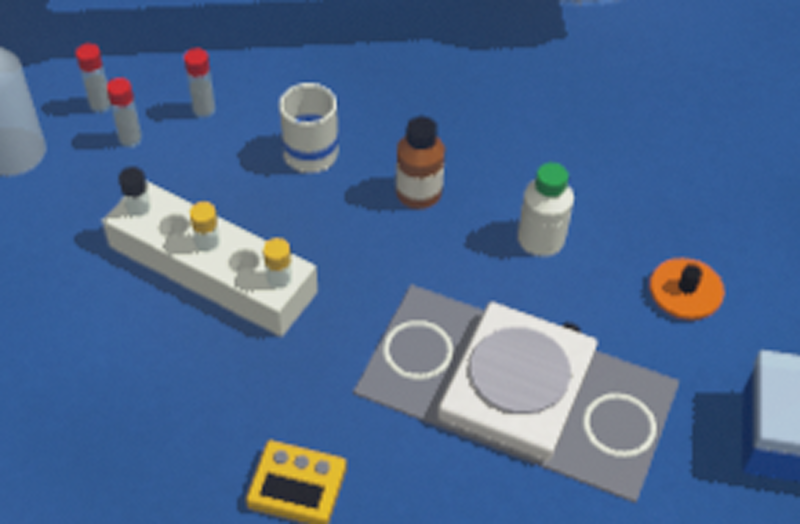

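```bash
cat >> h.py <<'E'
def cloud(n,d):
    c=arm.camera_model(n);v,u=np.mgrid[:d.shape[0],:d.shape[1]]
    q=np.stack([(u-c['cx'])/c['fx']*d,(v-c['cy'])/c['fy']*d,d],-1)
    w=q@c['pose'][:3,:3].T+c['pose'][:3,3]; w[d==0]=np.nan
    return w
def near(w,x,y,r,zlo,zhi):
    return (np.hypot(w[...,0]-x,w[...,1]-y)<r)&(w[...,2]>zlo)&(w[...,2]<zhi)
E
python3 - <<'E'
from h import *
G={"vial":(430,-257,30,70,82),"green":(437,120,30,86,98),"amber":(425,0,30,86,98),"beaker":(420,-115,45,62,78),"yel0":(608,-67,22,80,92),"yel1":(602,-145,22,80,92),"blk":(590,-225,22,80,92),"liddisc":(443,266,45,6,16),"knob":(443,266,30,28,42),
"plate":(590,130,70,29,37),"racktop":(600,-145,130,36,44)}
for n in("top","scene"):
    z=np.load(n+"0.npz");w=cloud(n,z['d'])
    b=w[260:300,60:120,2] if n=="top" else w[200:230,60:120,2]
    print(n,"bench z",np.nanmedian(b),np.nanstd(b))
    for k,(x,y,r,lo,hi) in G.items():
        m=near(w,x,y,r,lo,hi)
        P=w[m]
        if len(P)<4: print(n,k,"none",len(P));continue
        (cx,cy),(a,bb),an=cv2.minAreaRect(P[:,:2].astype(np.float32)); (ex,ey),er=cv2.minEnclosingCircle(P[:,:2].astype(np.float32))
        print(n,k,len(P),"mean",P.mean(0).round(1),"circ",round(ex,1),round(ey,1),round(er,1),"rect",round(cx,1),round(cy,1),round(a),round(bb),round(an,1))
E
```

```text
top bench z -0.6752776151533908 2.3879848002659227
top vial 60 mean [ 424.8 -258.3   74.2] circ 425.0 -258.4 11.7 rect 425.0 -258.5 20 21 45.0
top green 91 mean [435.  122.2  91.1] circ 435.4 121.8 14.5 rect 435.7 122.9 27 27 6.0
top amber 91 mean [432.3  -8.8  91. ] circ 432.5 -8.8 14.1 rect 432.0 -7.9 26 26 4.6
top beaker 79 mean [ 430.8 -127.8   68.3] circ 431.2 -130.0 27.8 rect 430.6 -129.7 54 52 49.4
top yel0 55 mean [613.7 -67.2  84.2] circ 613.3 -67.7 11.7 rect 613.3 -67.0 23 19 5.4
top yel1 55 mean [ 605.1 -146.    84.5] circ 605.3 -146.0 11.5 rect 605.1 -145.9 20 22 6.6
top blk 58 mean [ 595.5 -225.5   83.8] circ 595.6 -225.5 12.1 rect 595.7 -225.4 22 20 88.1
top liddisc 381 mean [440.3 268.1  10.4] circ 439.4 269.1 35.0 rect 441.2 268.8 65 67 4.5
top knob 36 mean [440.6 267.9  33.6] circ 440.6 268.2 8.7 rect 440.7 267.8 16 15 50.1
top plate 621 mean [601.7 158.7  32.4] circ 599.7 149.1 61.2 rect 600.7 157.1 117 85 0.4
top racktop 964 mean [ 603.3 -144.6   39.4] circ 603.2 -146.3 102.6 rect 604.9 -146.5 200 61 83.5
scene bench z 0.6919070591310401 1.7015588452441475
scene vi
[... 312 characters left out ...]
rc 436.3 -132.9 29.9 rect 431.4 -128.1 58 44 40.0
scene yel0 68 mean [618.5 -68.3  84.6] circ 618.0 -69.2 12.6 rect 617.5 -68.5 21 24 87.2
scene yel1 64 mean [ 609.7 -147.3   85. ] circ 609.3 -146.7 13.3 rect 609.8 -146.7 22 22 32.0
scene blk 64 mean [ 600.7 -226.8   85.1] circ 598.9 -228.7 13.1 rect 599.0 -227.6 23 23 22.1
scene liddisc 398 mean [447.2 266.7  11. ] circ 443.4 267.3 35.3 rect 444.3 266.1 67 67 40.9
scene knob 42 mean [445.1 266.7  33.8] circ 444.0 266.9 10.5 rect 444.5 266.9 19 15 14.2
scene plate 831 mean [606.4 157.2  33. ] circ 601.7 150.1 59.2 rect 604.3 156.0 86 103 89.5
scene racktop 1020 mean [ 615.1 -144.7   40.3] circ 608.9 -148.2 103.9 rect 609.0 -148.4 202 64 83.8
```

```bash
python3 - <<'E'
from h import *
for n in("top","scene"):
    z=np.load(n+"0.npz");w=cloud(n,z['d']);p=z['p']
    hsv=cv2.cvtColor(p,cv2.COLOR_RGB2HSV)
    m=near(w,603,157,80,28,37); P=w[m]
    print(n,"body",len(P),cv2.minAreaRect(P[:,:2].astype(np.float32)))
    g=(near(w,603,157,200,-8,40)&(hsv[...,1]<90)).astype(np.uint8)
    b=max(blobs(g),key=lambda t:t[1])[2]
    Q=rays(n,np.argwhere(b)[:,::-1],3)
    print("mat",b.sum(),cv2.minAreaRect(Q.astype(np.float32)))
    # rings: bright lowsat inside mat, low height
    ring=((hsv[...,1]<60)&(hsv[...,2]>165)&near(w,603,157,160,-8,14)).astype(np.uint8)
    for c,a,mm in blobs(ring,20):
        R=rays(n,np.argwhere(mm)[:,::-1],3); print(" ring",c,a,cv2.minEnclosingCircle(R.astype(np.float32)),R.mean(0))
    pl=(near(w,603,157,60,28,38)&(hsv[...,2]<215)&(hsv[...,1]>15)).astype(np.uint8)
    for c,a,mm in blobs(pl,200):
        R=rays(n,np.argwhere(mm)[:,::-1],33); print(" plate",c,a,cv2.minEnclosingCircle(R.astype(np.float32)),R.mean(0))
    print([p[int(y),int(x)] for x,y in ([(207,191),(224,175)] if n=="top" else [(318,215),(310,195)])])
    bx=near(w,431,-129,40,62,78); R=w[bx]
    A=np.c_[2*R[:,:2],np.ones(len(R))];s=np.linalg.lstsq(A,(R[:,:2]**2).sum(1),rcond=None)[0];print("beaker circ fit",s[:2],np.sqrt(s[2]+s[0]**2+s[1]**2))
E
```

```text
top body 826 ((603.3958129882812, 163.72549438476562), (122.6627197265625, 98.41365814208984), 0.4893662929534912)Traceback (most recent call last):
  File "<stdin>", line 9, in <module>
  File "h.py", line 7, in rays
    def rays(n,pts,z): return np.array([ray(n,p,z) for p in pts])
                                        ~~~^^^^^^^
  File "h.py", line 4, in ray
    c=arm.camera_model(n);P=c['pose']
ValueError: time passes only in moves, steps and waits
```

```bash
sed -i 's/^from bench import arm/from bench import arm\nfrom functools import lru_cache\nclass _C: pass\n_m=lru_cache(None)(arm.camera_model)\n/; s/arm\.camera_model(n)/_m(n)/' h.py; python3 - <<'E'
from h import *
for n in("top","scene"):
    z=np.load(n+"0.npz");w=cloud(n,z['d']);p=z['p']
    hsv=cv2.cvtColor(p,cv2.COLOR_RGB2HSV)
    m=near(w,603,165,95,29,37); P=w[m]
    print(n,"body",len(P),cv2.minAreaRect(P[:,:2].astype(np.float32)))
    g=(near(w,603,165,200,-8,40)&(hsv[...,1]<90)).astype(np.uint8)
    b=max(blobs(g),key=lambda t:t[1])[2]
    Q=rays(n,np.argwhere(b)[:,::-1],3)
    print("mat",b.sum(),cv2.minAreaRect(Q.astype(np.float32)))
    ring=((hsv[...,1]<60)&(hsv[...,2]>165)&near(w,603,165,160,-8,14)).astype(np.uint8)
    for c,a,mm in blobs(ring,20):
        R=rays(n,np.argwhere(mm)[:,::-1],3); print(" ring",c,a,cv2.minEnclosingCircle(R.astype(np.float32)),R.mean(0))
    pl=(near(w,603,165,70,28,38)&(hsv[...,2]<225)&(hsv[...,1]>15)).astype(np.uint8)
    for c,a,mm in blobs(pl,200):
        R=rays(n,np.argwhere(mm)[:,::-1],33); print(" plate",c,a,cv2.minEnclosingCircle(R.astype(np.float32)),R.mean(0))
    print([hsv[int(y),int(x)] for x,y in ([(207,191),(224,175)] if n=="top" else [(318,215),(310,195)])])
    bx=near(w,431,-129,40,62,78); R=w[bx]
    A=np.c_[2*R[:,:2],np.ones(len(R))];s=np.linalg.lstsq(A,(R[:,:2]**2).sum(1),rcond=None)[0];print("beaker circ fit",s[:2],np.sqrt(s[2]+s[0]**2+s[1]**2))
E
```

```text
top body 719 ((603.282958984375, 162.79855346679688), (97.53207397460938, 122.40987396240234), 89.7717514038086)
mat 3861 ((608.3329467773438, 161.9580078125), (134.7113800048828, 260.8227233886719), 1.0792540311813354)
 ring [174.8 190.8] 263 ((605.963134765625, 255.15890502929688), 37.66200256347656) [604.23188687 256.45602552]
 ring [239.1 195.4] 243 ((607.98681640625, 68.19730377197266), 35.059730529785156) [607.88007241  66.75647075]
 plate [206. 191.] 538 ((605.9490356445312, 160.86863708496094), 40.536415100097656) [605.89237728 160.83951004]
[array([118,  16, 211], dtype=uint8), array([ 30,   3, 231], dtype=uint8)]
beaker circ fit [ 431.144613   -129.96696601] 26.268119693854327
scene body 996 ((610.930419921875, 162.35476684570312), (117.39143371582031, 99.35530853271484), 1.2592355012893677)
mat 5070 ((601.3036499023438, 161.20645141601562), (148.85203552246094, 260.173095703125), 1.1032730340957642)
 ring [281.  206.5] 146 ((610.7539672851562, 66.44548034667969), 32.0233268737793) [611.64843192  66.35508781]
 ring [354.3 234. ] 168 ((607.3248291015625, 255.79342651367188), 32.072608947753906) [608.46114603 256.91781294]
[array([123,  13, 181], dtype=uint8), array([ 21,   8, 230], dtype=uint8)]
beaker circ fit [ 435.74185212 -131.69088617] 26.323164593568514
```

Both views agree to about 4–5 mm in x, so I'll use their averages:
- **Vial:** (427.5,-259.1). It is the nearest of the three.
- **Beaker:** (433.4,-130.8)
- **Amber bottle:** (434.6,-9)
- **White bottle:** (437.5,121.8)
- **Lid:** (442.7,267.3)
- **Rack hole:** (611.7,-107.2), rack yaw -6.5°
- **Stirrer:** (607.9,161.4), yaw +1°

I'll turn the jaws along the rack's x first.

>>> {"method": "servo_tool", "body": {"rows": [{"turn": -7.03,"fingers": 8.5},{"turn": -7.03},{"turn": -7.03},{"turn": -7.03},{"turn": -7.03},{"turn": -7.03},{"turn": -7.03},{"turn": -7.03},{"turn": -7.03},{"turn": -7.03}]}}

```text
invalid input at $.rows[0]: expected keys fingers, x, y, z, turn
```

>>> {"method": "servo_tool", "body": {"rows": [{"x": 0,"y": 0,"z": 0,"turn": -7.03,"fingers": 8.5},{"x": 0,"y": 0,"z": 0,"turn": -7.03,"fingers": 8.5},{"x": 0,"y": 0,"z": 0,"turn": -7.03,"fingers": 8.5},{"x": 0,"y": 0,"z": 0,"turn": -7.03,"fingers": 8.5},{"x": 0,"y": 0,"z": 0,"turn": -7.03,"fingers": 8.5},{"x": 0,"y": 0,"z": 0,"turn": -7.03,"fingers": 8.5},{"x": 0,"y": 0,"z": 0,"turn": -7.03,"fingers": 8.5},{"x": 0,"y": 0,"z": 0,"turn": -7.03,"fingers": 8.5},{"x": 0,"y": 0,"z": 0,"turn": -7.03,"fingers": 8.5},{"x": 0,"y": 0,"z": 0,"turn": -7.03,"fingers": 8.5}]}}

```text
clock: 0.93
position: [142.9, -608.0, 197.7]
ee_rot: [-0.668, 0.744, 0.001, 0.0]
contact_force: [0.3, 0.2, 0.1]
gripper_width: 85.1
```

```bash
cat >> h.py <<'E'
def go(x,y,z):
    from scipy.spatial.transform import Rotation as R
    s=arm.read_state();T=R.from_quat(s['ee_rot']).as_matrix()
    d=T.T@(np.array([x,y,z])-s['position'])/10
    print("t",round(s['clock'],2),"pos",s['position'].round(1),"yaw x",np.degrees(np.arctan2(T[1,0],T[0,0])).round(2),"tilt",T[2,2].round(4),"F",s['contact_force'].round(1),"w",s['gripper_width'].round(1),"tool cm",d.round(2),"j",s['joints'].round(2))
E
python3 -c "
from h import *
go(427.5,-259.1,200)"
```

```text
Traceback (most recent call last):
  File "h.py", line 31, in go
    print("t",round(s['clock'],2),"pos",s['position'].round(1),"yaw x",np.degrees(np.arctan2(T[1,0],T[0,0])).round(2),"tilt",T[2,2].round(4),"F",s['contact_force'].round(1),"w",s['gripper_width'].round(1),"tool cm",d.round(2),"j",s['joints'].round(2))
                                                                                                                                                                                 ^^^^^^^^^^^^^^^^^^^^^^^^
AttributeError: 'float' object has no attribute 'round'
```

```bash
sed -i "s/s\['gripper_width'\].round(1)/round(float(s['gripper_width']),1)/" h.py
python3 -c "
from h import *
go(427.5,-259.1,200)"
```

```text
t 0.93 pos [ 142.9 -608.   197.7] yaw x -96.13 tilt -1.0 F [0.3 0.2 0.1] w 85.1 tool cm [-37.73 -24.57  -0.19] j [-1.08  0.39  0.01 -0.   -1.19  0.97]
```

>>> {"method": "servo_tool", "body": {"rows": [{"x": -3.1,"y": -2.0,"z": 0,"turn": 0,"fingers": 8.5},{"x": -3.1,"y": -2.0,"z": 0,"turn": 0,"fingers": 8.5},{"x": -3.1,"y": -2.0,"z": 0,"turn": 0,"fingers": 8.5},{"x": -3.1,"y": -2.0,"z": 0,"turn": 0,"fingers": 8.5},{"x": -3.1,"y": -2.0,"z": 0,"turn": 0,"fingers": 8.5},{"x": -3.1,"y": -2.0,"z": 0,"turn": 0,"fingers": 8.5},{"x": -3.1,"y": -2.0,"z": 0,"turn": 0,"fingers": 8.5},{"x": -3.1,"y": -2.0,"z": 0,"turn": 0,"fingers": 8.5},{"x": -3.1,"y": -2.0,"z": 0,"turn": 0,"fingers": 8.5},{"x": -3.1,"y": -2.0,"z": 0,"turn": 0,"fingers": 8.5}]}}

```text
clock: 1.77
position: [377.2, -321.2, 198.2]
ee_rot: [-0.666, 0.746, 0.0, -0.0]
contact_force: [0.2, -0.5, 0.3]
gripper_width: 85.0
```

>>> {"method": "servo_tool", "body": {"rows": [{"x": -3.1,"y": -2.0,"z": 0,"turn": 0,"fingers": 8.5},{"x": -2.0,"y": -1.3,"z": 0,"turn": 0,"fingers": 8.5},{"x": -1.0,"y": -0.6,"z": 0,"turn": 0,"fingers": 8.5},{"x": 0,"y": 0,"z": 0,"turn": 0,"fingers": 8.5},{"x": 0,"y": 0,"z": 0,"turn": 0,"fingers": 8.5}]}}

```text
clock: 2.18
position: [422.1, -266.5, 198.1]
ee_rot: [-0.666, 0.746, 0.0, -0.0]
contact_force: [0.3, -0.2, 0.4]
gripper_width: 85.1
```

```bash
python3 - <<'E'
from h import *
go(427.5,-259.1,38)
for n in("scene","top"):
    p,d=arm.get_image(n);cv2.imwrite(f"pics/{n}1.png",p[:,:,::-1]);np.savez(f"{n}1.npz",p=p,d=d)
E
```

```text
t 2.18 pos [ 422.1 -266.5  198.1] yaw x -96.42 tilt -1.0 F [ 0.3 -0.2  0.4] w 85.1 tool cm [-0.79 -0.47 16.01] j [-0.24  0.17 -0.29 -0.   -1.11  0.13]
```

View pics/scene1.png

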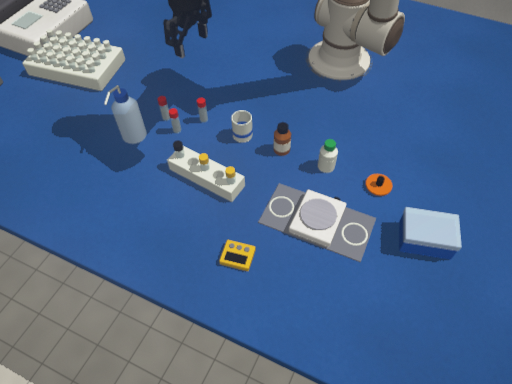

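The fingertips, around (185,40) in the scene view, hang above and behind the vial. Next I'll descend.

>>> {"method": "servo_tool", "body": {"rows": [{"x": -0.8,"y": -0.5,"z": 1.0,"turn": 0,"fingers": 8.5},{"x": 0,"y": 0,"z": 3.0,"turn": 0,"fingers": 8.5},{"x": 0,"y": 0,"z": 3.0,"turn": 0,"fingers": 8.5},{"x": 0,"y": 0,"z": 3.0,"turn": 0,"fingers": 8.5},{"x": 0,"y": 0,"z": 3.0,"turn": 0,"fingers": 8.5},{"x": 0,"y": 0,"z": 2.0,"turn": 0,"fingers": 8.5},{"x": 0,"y": 0,"z": 1.0,"turn": 0,"fingers": 8.5},{"x": 0,"y": 0,"z": 0,"turn": 0,"fingers": 8.5},{"x": 0,"y": 0,"z": 0,"turn": 0,"fingers": 8.5}]}}

```text
clock: 3.03
position: [427.5, -259.6, 37.7]
ee_rot: [-0.666, 0.746, 0.001, -0.001]
contact_force: [-0.3, 0.6, 0.7]
gripper_width: 84.8
```

```bash
python3 - <<'E'
from h import *
go(427.5,-259.1,38)
for n in("scene","top"):
    p,d=arm.get_image(n);np.savez(f"{n}2.npz",p=p,d=d)
    c=(200,102) if n=="scene" else (352,268)
    q=p[max(0,c[1]-60):c[1]+60,c[0]-80:c[0]+80]
    cv2.imwrite(f"pics/{n}2.png",cv2.resize(q,None,fx=4,fy=4,interpolation=2)[:,:,::-1])
E
```

```text
t 3.03 pos [ 427.5 -259.6   37.7] yaw x -96.53 tilt -1.0 F [-0.3  0.6  0.7] w 84.8 tool cm [-0.05  0.01 -0.03] j [-0.22  0.36 -0.5   0.   -0.71  0.11]
```

View pics/scene2.png

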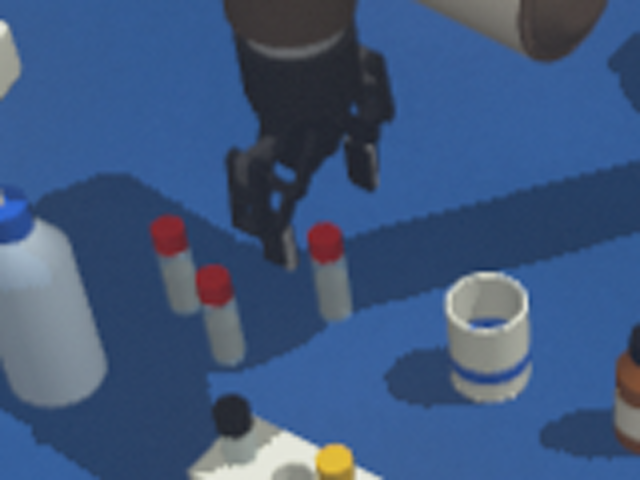

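View pics/top2.png

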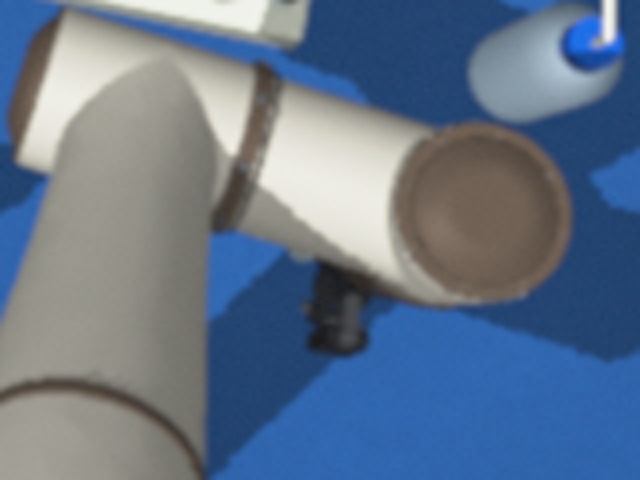

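```bash
python3 - <<'E'
from h import *
for z in(38,51,75):print(z,proj("scene",(427.5,-259.6,z)))
for dx in(-42,42): print(proj("scene",(427.5+dx,-259.6-dx*0.11,51)))
w=cloud("scene",np.load("scene2.npz")['d'])
for u,v in[(190,106),(191,108),(188,100),(211,86),(212,88),(209,80),(201,98),(201,103),(203,118)]:print(u,v,w[v,u].round(1))
E
```

```text
38 [202.8813003  109.51447337]
51 [202.36157759 106.12188909]
75 [201.37842864  99.70420592]
[211.16311949  97.30614662]
[193.25530497 115.24285395]
190 106 [ 481.  -260.5   96.8]
191 108 [ 475.4 -262.8   83.9]
188 100 [ 485.2 -260.1  121.8]
211 86 [ 383.7 -251.9   92.3]
212 88 [ 386.3 -247.7   88.8]
209 80 [ 383.3 -256.3  111.7]
201 98 [ 424.1 -262.5   77.3]
201 103 [ 437.5 -255.2   73. ]
203 118 [ 436.4 -257.2   13.5]
```

```bash
python3 - <<'E'
from h import *
for i in(1,2):
    z=np.load(f"scene{i}.npz");w=cloud("scene",z['d'])
    for fx in(382,480):
        m=(abs(w[...,0]-fx)<22)&(abs(w[...,1]+260)<25)&(w[...,2]>(150 if i==1 else 76))&(w[...,2]<400)
        m&=z['p'].max(2)<120
        P=w[m]; P=P[np.argsort(P[:,2])]
        print(i,fx,len(P),P[:8].round(0).tolist())
t=np.load("top2.npz");w=cloud("top",t['d'])
for u,v in[(352-80+340//4,268-60+340//4),(352-80+320//4,268-60+310//4)]:print(w[v,u])
E
```

```text
1 382 310 [[377.0, -262.0, 242.0], [377.0, -267.0, 244.0], [379.0, -258.0, 245.0], [378.0, -270.0, 246.0], [378.0, -261.0, 246.0], [380.0, -263.0, 247.0], [381.0, -253.0, 247.0], [377.0, -273.0, 248.0]]
1 480 666 [[469.0, -270.0, 243.0], [472.0, -273.0, 246.0], [467.0, -262.0, 247.0], [473.0, -264.0, 247.0], [471.0, -268.0, 248.0], [473.0, -261.0, 248.0], [467.0, -261.0, 250.0], [473.0, -263.0, 250.0]]
2 382 254 [[382.0, -251.0, 81.0], [384.0, -256.0, 84.0], [383.0, -259.0, 85.0], [383.0, -266.0, 86.0], [385.0, -261.0, 86.0], [385.0, -252.0, 86.0], [386.0, -248.0, 89.0], [384.0, -262.0, 89.0]]
2 480 1392 [[475.0, -263.0, 84.0], [470.0, -256.0, 86.0], [476.0, -256.0, 87.0], [478.0, -258.0, 88.0], [476.0, -258.0, 90.0], [471.0, -255.0, 91.0], [479.0, -259.0, 93.0], [477.0, -254.0, 93.0]]
[ 360.75825586 -247.50524357  189.2205781 ]
[ 379.21049934 -245.16489529  140.88726106]
```

The depth readings put the open fingertips about 45 mm above the reported TCP. I expected 13 mm. Before grasping I'll lift clear, close the fingers and measure the shut tips.

>>> {"method": "servo_tool", "body": {"rows": [{"x": 0,"y": 0,"z": -3.0,"turn": 0,"fingers": 8.5},{"x": 0,"y": 0,"z": -3.0,"turn": 0,"fingers": 4.0},{"x": 0,"y": 0,"z": 0,"turn": 0,"fingers": 0},{"x": 0,"y": 0,"z": 0,"turn": 0,"fingers": 0},{"x": 0,"y": 0,"z": 0,"turn": 0,"fingers": 0},{"x": 0,"y": 0,"z": 0,"turn": 0,"fingers": 0},{"x": 0,"y": 0,"z": 0,"turn": 0,"fingers": 0},{"x": 0,"y": 0,"z": 0,"turn": 0,"fingers": 0},{"x": 0,"y": 0,"z": 0,"turn": 0,"fingers": 0},{"x": 0,"y": 0,"z": 0,"turn": 0,"fingers": 0}]}}

```text
clock: 3.97
position: [428.0, -259.3, 98.0]
ee_rot: [-0.666, 0.746, 0.0, -0.0]
contact_force: [-0.3, 0.4, -0.0]
gripper_width: -0.1
```

```bash
python3 - <<'E'
from h import *
go(427.5,-259.1,38)
n="scene"
p,d=arm.get_image(n);np.savez(f"{n}3.npz",p=p,d=d)
c=(200,80)
q=p[max(0,c[1]-60):c[1]+60,c[0]-80:c[0]+80]
cv2.imwrite(f"pics/{n}3.png",cv2.resize(q,None,fx=4,fy=4,interpolation=2)[:,:,::-1])
w=cloud(n,d);m=(abs(w[...,0]-427)<40)&(abs(w[...,1]+260)<25)&(w[...,2]>78)&(w[...,2]<400)&(p.max(2)<120)
P=w[m]; P=P[np.argsort(P[:,2])];print(P[:12].round(0).tolist())
print(proj(n,arm.read_state()['position']))
E
```

```text
t 3.97 pos [ 428.  -259.3   98. ] yaw x -96.48 tilt -1.0 F [-0.3  0.4 -0. ] w -0.1 tool cm [-0.01  0.05  6.  ] j [-0.22  0.28 -0.43 -0.   -0.86  0.11]
[[430.0, -268.0, 80.0], [434.0, -256.0, 131.0], [435.0, -261.0, 133.0], [434.0, -255.0, 134.0], [430.0, -248.0, 137.0], [426.0, -247.0, 137.0], [439.0, -264.0, 138.0], [434.0, -252.0, 139.0], [433.0, -249.0, 139.0], [438.0, -249.0, 139.0], [424.0, -248.0, 139.0], [440.0, -254.0, 139.0]]
[200.39733694  93.49728649]
```

View pics/scene3.png

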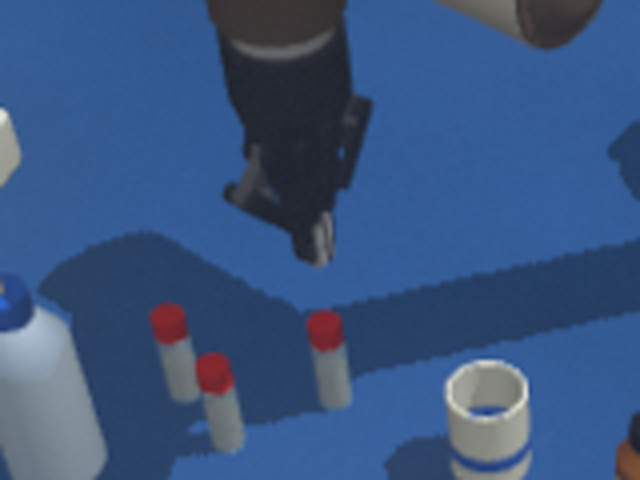

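The shut tips measure z≈131 with the TCP reading 98, so the true tip sits about 33 mm above the reported value. Horizontally they agree. To grip at vial height 57 I'll go to reported z=5, which clears the bench whichever figure is right.

>>> {"method": "servo_tool", "body": {"rows": [{"x": 0,"y": 0,"z": 0,"turn": 0,"fingers": 8.5},{"x": 0,"y": 0,"z": 0,"turn": 0,"fingers": 8.5},{"x": 0,"y": 0,"z": 0,"turn": 0,"fingers": 8.5},{"x": 0,"y": 0,"z": 0,"turn": 0,"fingers": 8.5},{"x": 0,"y": 0,"z": 2,"turn": 0,"fingers": 8.5},{"x": 0,"y": 0,"z": 2,"turn": 0,"fingers": 8.5},{"x": 0,"y": 0,"z": 2,"turn": 0,"fingers": 8.5},{"x": 0,"y": 0,"z": 2,"turn": 0,"fingers": 8.5},{"x": 0,"y": 0,"z": 1.3,"turn": 0,"fingers": 8.5},{"x": 0,"y": 0,"z": 0,"turn": 0,"fingers": 8.5}]}}

```text
clock: 4.85
position: [426.0, -258.7, 2.8]
ee_rot: [-0.666, 0.746, 0.003, -0.002]
contact_force: [0.5, 0.1, -0.1]
gripper_width: 85.0
```

```bash
cat >> h.py <<'E'
def snap(n,tag,c,hw=80,hh=60,f=4):
    p,d=arm.get_image(n);np.savez(f"{tag}.npz",p=p,d=d)
    x0=min(max(0,c[0]-hw),512-2*hw);y0=min(max(0,c[1]-hh),384-2*hh)
    cv2.imwrite(f"pics/{tag}.png",cv2.resize(p[y0:y0+2*hh,x0:x0+2*hw],None,fx=f,fy=f,interpolation=2)[:,:,::-1])
    print(tag,"origin",x0,y0,"f",f); return p,d
E
python3 - <<'E'
from h import *
go(427.5,-259.1,38)
snap("scene","s4",(200,90))
E
```

```text
t 4.85 pos [ 426.  -258.7    2.8] yaw x -96.51 tilt -1.0 F [ 0.5  0.1 -0.1] w 85.0 tool cm [ 0.02 -0.13 -3.52] j [-0.22  0.42 -0.53 -0.   -0.63  0.11]
s4 origin 120 30 f 4
```

View pics/s4.png

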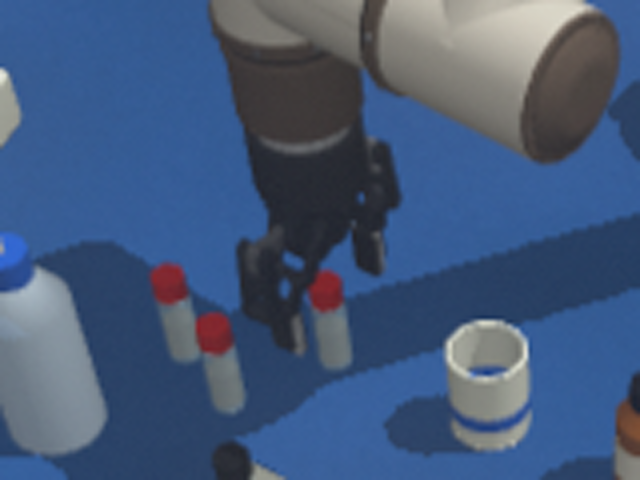

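The red cap (325,290 in the crop) is between the fingers, so I'll close.

>>> {"method": "servo_tool", "body": {"rows": [{"x": 0,"y": 0,"z": 0,"turn": 0,"fingers": 4},{"x": 0,"y": 0,"z": 0,"turn": 0,"fingers": 2},{"x": 0,"y": 0,"z": 0,"turn": 0,"fingers": 1.5},{"x": 0,"y": 0,"z": 0,"turn": 0,"fingers": 1.5},{"x": 0,"y": 0,"z": 0,"turn": 0,"fingers": 1.5},{"x": 0,"y": 0,"z": 0,"turn": 0,"fingers": 1.5},{"x": 0,"y": 0,"z": -1,"turn": 0,"fingers": 1.5},{"x": 0,"y": 0,"z": -2,"turn": 0,"fingers": 1.5},{"x": 0,"y": 0,"z": -2,"turn": 0,"fingers": 1.5},{"x": 0,"y": 0,"z": 0,"turn": 0,"fingers": 1.5}]}}

```text
clock: 5.73
position: [430.8, -260.3, 59.0]
ee_rot: [-0.666, 0.746, -0.003, 0.002]
contact_force: [0.8, 0.2, 0.2]
gripper_width: 22.7
```

```bash
python3 - <<'E'
from h import *
go(611.7,-107.2,150)
snap("scene","s5",(200,90))
E
```

```text
t 5.73 pos [ 430.8 -260.3   59. ] yaw x -96.42 tilt -1.0 F [0.8 0.2 0.2] w 22.7 tool cm [-17.22 -16.33  -9.01] j [-0.22  0.33 -0.48  0.   -0.75  0.11]
s5 origin 120 30 f 4
```

View pics/s5.png

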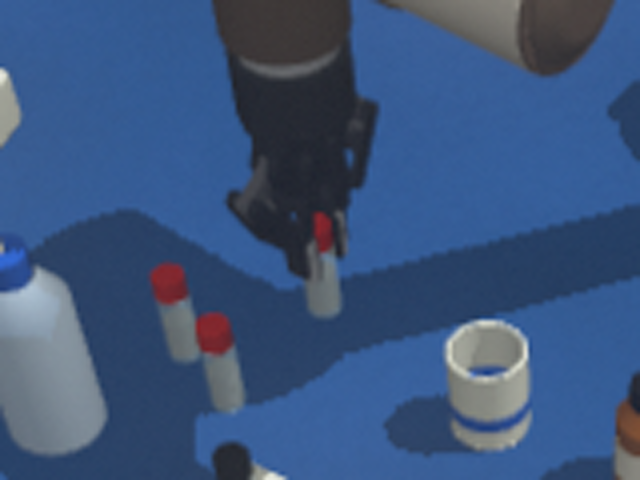

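The vial is held (22.7 mm opening). Lift it and carry it over the hole.

>>> {"method": "servo_tool", "body": {"rows": [{"x": 0,"y": 0,"z": -2,"turn": 0,"fingers": 1.5},{"x": 0,"y": 0,"z": -2,"turn": 0,"fingers": 1.5},{"x": -2.1,"y": -2.0,"z": -2,"turn": 0,"fingers": 1.5},{"x": -2.1,"y": -2.0,"z": 0,"turn": 0,"fingers": 1.5},{"x": -2.1,"y": -2.0,"z": 0,"turn": 0,"fingers": 1.5},{"x": -2.1,"y": -2.0,"z": 0,"turn": 0,"fingers": 1.5},{"x": -2.1,"y": -2.0,"z": 0,"turn": 0,"fingers": 1.5},{"x": -2.1,"y": -2.0,"z": 0,"turn": 0,"fingers": 1.5},{"x": -2.1,"y": -2.0,"z": 0,"turn": 0,"fingers": 1.5},{"x": -2.1,"y": -2.0,"z": 0,"turn": 0,"fingers": 1.5}]}}

```text
clock: 6.62
position: [606.2, -109.3, 114.0]
ee_rot: [-0.666, 0.746, 0.001, -0.001]
contact_force: [1.1, -0.0, -0.5]
gripper_width: 22.4
```

>>> {"method": "servo_tool", "body": {"rows": [{"x": -0.4,"y": -0.3,"z": 0,"turn": 0,"fingers": 1.5},{"x": 0,"y": 0,"z": 0,"turn": 0,"fingers": 1.5},{"x": 0,"y": 0,"z": 0,"turn": 0,"fingers": 1.5},{"x": 0,"y": 0,"z": 0,"turn": 0,"fingers": 1.5}]}}

```text
clock: 6.95
position: [608.2, -107.4, 114.7]
ee_rot: [-0.666, 0.746, 0.001, -0.001]
contact_force: [-0.5, -0.7, -0.7]
gripper_width: 22.7
```

```bash
python3 - <<'E'
from h import *
go(611.7,-107.2,115)
snap("scene","s6",(215,140))
snap("top","t6",(300,195))
E
```

```text
t 6.95 pos [ 608.2 -107.4  114.7] yaw x -96.52 tilt -1.0 F [-0.5 -0.7 -0.7] w 22.7 tool cm [-0.06 -0.35 -0.03] j [ 0.09  0.44 -0.12 -0.   -1.01 -0.2 ]
s6 origin 135 80 f 4
t6 origin 220 135 f 4
```

View pics/s6.png

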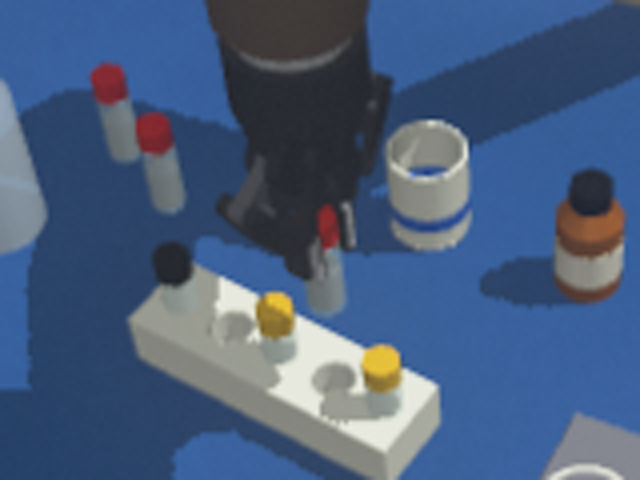

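View pics/t6.png

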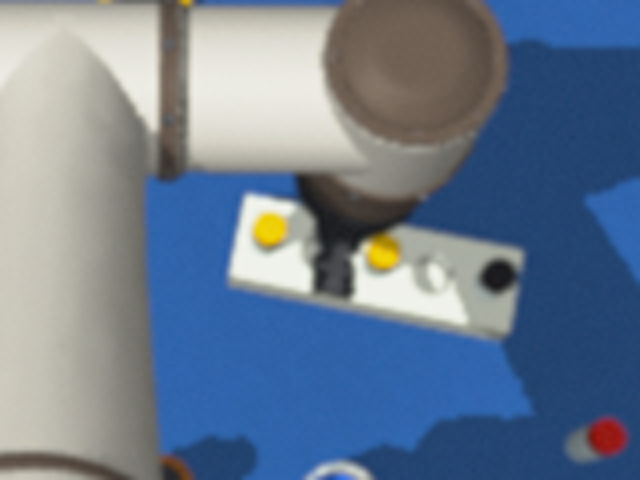

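```bash
cat >> h.py <<'E'
def axis(w,p,x,y,zlo,zhi,r=12,smax=110,vmin=100,R=20):
    from scipy.optimize import least_squares
    hsv=cv2.cvtColor(p,cv2.COLOR_RGB2HSV)
    m=near(w,x,y,R,zlo,zhi)&(hsv[...,1]<smax)&(hsv[...,2]>vmin); P=w[m]
    f=lambda c:np.hypot(P[:,0]-c[0],P[:,1]-c[1])-r
    s=least_squares(f,(x-5,y-3),loss="soft_l1")
    return s.x.round(1),len(P),np.sqrt((f(s.x)**2).mean()).round(2),P[:,2].min().round(1)
E
python3 - <<'E'
from h import *
z=np.load("scene0.npz");w=cloud("scene",z['d']);print("orig",axis(w,z['p'],430,-260,5,50))
for v in(108,112,116,120): print(v, z['p'][v,202],w[v,202].round())
z=np.load("s6.npz");w=cloud("scene",z['d']);print("held",axis(w,z['p'],610,-107,100,160))
for u,v in[(217,146),(217,150),(217,154),(217,156)]:print(z['p'][v,u],w[v,u].round(1))
E
```

```text
orig (array([ 427.6, -261.5]), 92, np.float64(1.67), np.float64(5.3))
108 [107 107 120] [ 438. -254.   55.]
112 [101 111 115] [ 441. -254.   42.]
116 [ 98 106 111] [ 437. -259.   21.]
120 [ 98 106 109] [ 438. -260.    6.]
held (array([ 608.1, -109.4]), 113, np.float64(2.51), np.float64(109.2))
[116 125 126] [616.3 -98.2 154.2]
[116 125 127] [ 615.7 -100.1  138.7]
[112 120 123] [ 615.7 -101.5  123.7]
[113 120 123] [ 618.8 -100.2  120.4]
```

```bash
python3 - <<'E'
from h import *
z=np.load("s6.npz");w=cloud("scene",z['d']);
for lo,hi in((108,125),(112,135),(115,145)):print("held",axis(w,z['p'],612,-105,lo,hi,vmin=85))
z=np.load("scene0.npz");w=cloud("scene",z['d'])
for x,y in((617,-68),(608,-146.5)):print(axis(w,z['p'],x,y,45,63,vmin=85),axis(w,z['p'],x,y,69,90,smax=256,vmin=85))
print(axis(w,z['p'],430,-260,59,80,smax=256,vmin=85))
# hole contour top & scene : dark pixels within rack top
E
```

```text
held (array([ 607.8, -109.9]), 43, np.float64(0.89), np.float64(109.2))
held (array([ 607.9, -109.8]), 60, np.float64(1.14), np.float64(113.0))
held (array([ 607.9, -109.5]), 70, np.float64(1.12), np.float64(115.2))
(array([616.7, -69.6]), 43, np.float64(0.96), np.float64(45.3)) (array([617.3, -69.3]), 98, np.float64(3.94), np.float64(69.4))
(array([ 607.8, -149.2]), 44, np.float64(1.34), np.float64(45.1)) (array([ 608.4, -148.4]), 92, np.float64(4.0), np.float64(70.3))
(array([ 427.7, -261.3]), 78, np.float64(3.51), np.float64(59.2))
```

In the same scene-view measure the held vial is at (607.9,-109.7) and the hole at (612.3,-109.4). I'll shift +4 mm in x, then lower to just above the rack.

>>> {"method": "servo_tool", "body": {"rows": [{"x": -0.08,"y": -0.42,"z": 1,"turn": 0,"fingers": 1.5},{"x": 0,"y": 0,"z": 2,"turn": 0,"fingers": 1.5},{"x": 0,"y": 0,"z": 2,"turn": 0,"fingers": 1.5},{"x": 0,"y": 0,"z": 1.2,"turn": 0,"fingers": 1.5},{"x": 0,"y": 0,"z": 0,"turn": 0,"fingers": 1.5},{"x": 0,"y": 0,"z": 0,"turn": 0,"fingers": 1.5},{"x": 0,"y": 0,"z": 0,"turn": 0,"fingers": 1.5}]}}

```text
clock: 7.63
position: [614.5, -106.8, 54.2]
ee_rot: [-0.666, 0.746, -0.001, 0.001]
contact_force: [0.1, -0.2, 0.1]
gripper_width: 22.7
```

```bash
python3 - <<'E'
from h import *
go(612.4,-107.1,53)
p,d=snap("scene","s7",(215,160),60,45,6);w=cloud("scene",d)
for lo,hi in((52,75),(56,80)):print("held",axis(w,p,613,-107,lo,hi,vmin=85))
snap("top","t7",(300,195),60,45,6)
E
```

```text
t 7.63 pos [ 614.5 -106.8   54.2] yaw x -96.48 tilt -1.0 F [ 0.1 -0.2  0.1] w 22.7 tool cm [0.05 0.21 0.12] j [ 0.09  0.51 -0.18  0.   -0.88 -0.2 ]
s7 origin 155 115 f 6
held (array([ 614.1, -108.5]), 55, np.float64(1.06), np.float64(53.1))
held (array([ 614.1, -108.6]), 54, np.float64(1.04), np.float64(56.2))
t7 origin 240 150 f 6
```

View pics/s7.png

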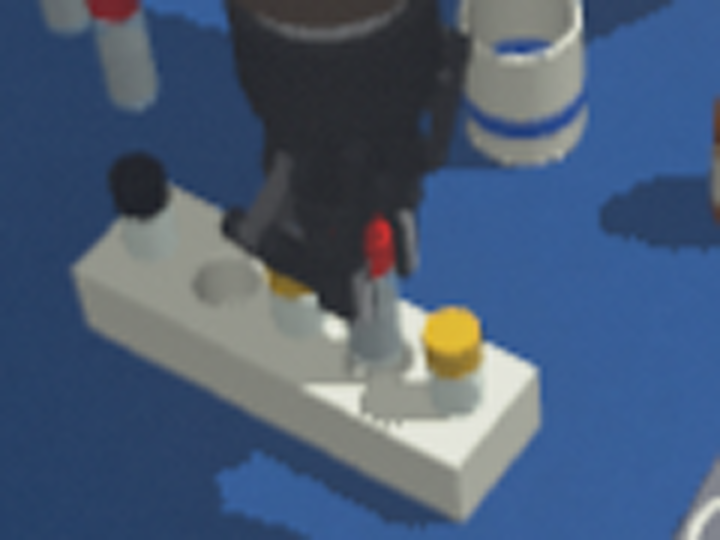

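View pics/t7.png

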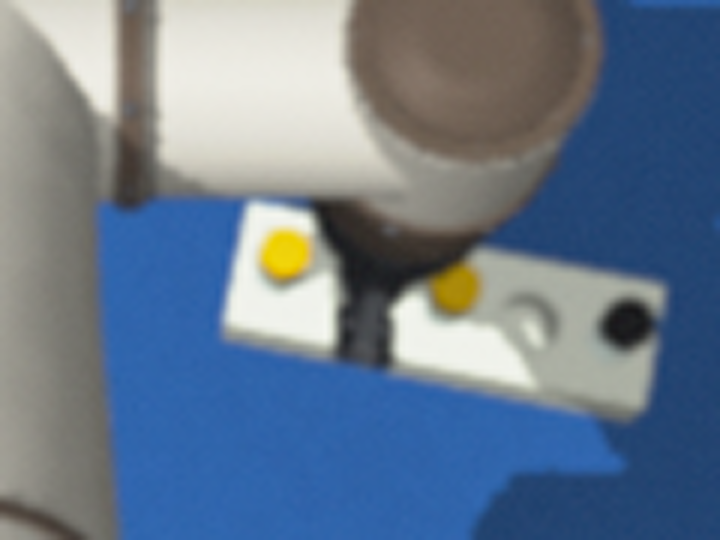

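>>> {"method": "servo_tool", "body": {"rows": [{"x": 0.1,"y": 0.17,"z": 0,"turn": 0,"fingers": 1.5},{"x": 0,"y": 0,"z": 0,"turn": 0,"fingers": 1.5},{"x": 0,"y": 0,"z": 0.5,"turn": 0,"fingers": 1.5},{"x": 0,"y": 0,"z": 0.4,"turn": 0,"fingers": 1.5},{"x": 0,"y": 0,"z": 0.2,"turn": 0,"fingers": 1.5},{"x": 0,"y": 0,"z": 0.2,"turn": 0,"fingers": 1.5},{"x": 0,"y": 0,"z": 0.2,"turn": 0,"fingers": 1.5},{"x": 0,"y": 0,"z": 0,"turn": 0,"fingers": 1.5},{"x": 0,"y": 0,"z": 0,"turn": 0,"fingers": 1.5}]}}

```text
clock: 8.48
position: [612.0, -107.3, 38.2]
ee_rot: [-0.666, 0.746, 0.0, -0.0]
contact_force: [-0.6, -0.5, -0.1]
gripper_width: 22.7
```

```bash
python3 - <<'E'
from h import *
go(612.4,-107.1,53)
p,d=snap("scene","s8",(215,160),60,45,6);w=cloud("scene",d)
for lo,hi in((44,65),(47,70)):print("held",axis(w,p,613,-107,lo,hi,vmin=85))
E
```

```text
t 8.48 pos [ 612.  -107.3   38.2] yaw x -96.47 tilt -1.0 F [-0.6 -0.5 -0.1] w 22.7 tool cm [-0.03 -0.04 -1.48] j [ 0.09  0.53 -0.2   0.   -0.85 -0.2 ]
s8 origin 155 115 f 6
held (array([ 611.5, -109.2]), 44, np.float64(1.04), np.float64(44.1))
held (array([ 611.5, -109.2]), 42, np.float64(0.98), np.float64(47.5))
```

View pics/s8.png

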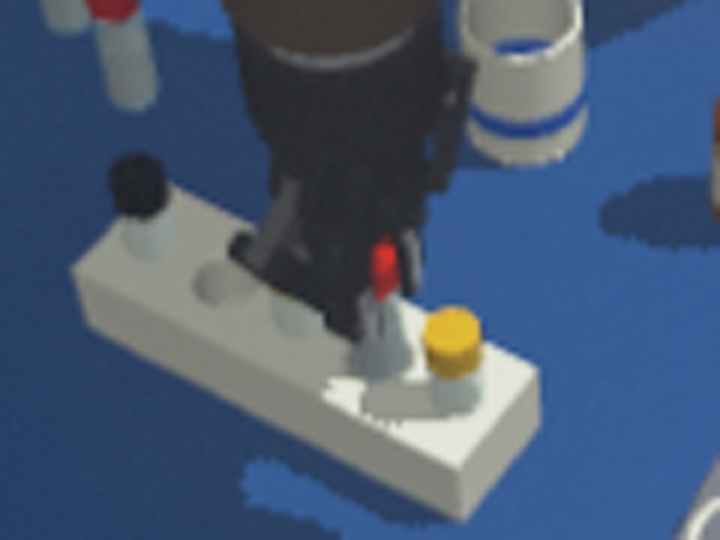

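The vial's foot is at about 33 mm, below the rack top, with no contact force, so it has entered the hole. Lowering it on down.

>>> {"method": "servo_tool", "body": {"rows": [{"x": 0,"y": 0,"z": 0.4,"turn": 0,"fingers": 1.5},{"x": 0,"y": 0,"z": 0.4,"turn": 0,"fingers": 1.5},{"x": 0,"y": 0,"z": 0.4,"turn": 0,"fingers": 1.5},{"x": 0,"y": 0,"z": 0.4,"turn": 0,"fingers": 1.5},{"x": 0,"y": 0,"z": 0.3,"turn": 0,"fingers": 1.5},{"x": 0,"y": 0,"z": 0.2,"turn": 0,"fingers": 1.5},{"x": 0,"y": 0,"z": 0,"turn": 0,"fingers": 1.5},{"x": 0,"y": 0,"z": 0,"turn": 0,"fingers": 1.5}]}}

```text
clock: 9.2
position: [612.0, -107.3, 17.3]
ee_rot: [-0.666, 0.746, 0.0, -0.0]
contact_force: [-0.0, -0.4, -0.8]
gripper_width: 22.2
```

>>> {"method": "servo_tool", "body": {"rows": [{"x": 0,"y": 0,"z": 0.1,"turn": 0,"fingers": 1.5},{"x": 0,"y": 0,"z": 0,"turn": 0,"fingers": 3},{"x": 0,"y": 0,"z": 0,"turn": 0,"fingers": 4},{"x": 0,"y": 0,"z": 0,"turn": 0,"fingers": 5},{"x": 0,"y": 0,"z": 0,"turn": 0,"fingers": 5},{"x": 0,"y": 0,"z": -1,"turn": 0,"fingers": 5},{"x": 0,"y": 0,"z": -2,"turn": 0,"fingers": 6},{"x": 0,"y": 0,"z": -3,"turn": 0,"fingers": 8.5},{"x": 0,"y": 0,"z": -3,"turn": 0,"fingers": 8.5},{"x": 0,"y": 0,"z": 0,"turn": 0,"fingers": 8.5}]}}

```text
clock: 10.03
position: [616.7, -107.8, 114.5]
ee_rot: [-0.667, 0.745, -0.005, 0.005]
contact_force: [0.3, -1.2, 1.6]
gripper_width: 85.0
```

```bash
python3 - <<'E'
from h import *
go(433.4,-130.8,105)
p,d=snap("scene","s9",(215,160),60,45,6);w=cloud("scene",d)
m=near(w,612,-108,20,78,92);print(w[m].mean(0))
E
```

```text
t 10.03 pos [ 616.7 -107.8  114.5] yaw x -96.38 tilt -0.9999 F [ 0.3 -1.2  1.6] w 85.0 tool cm [ 4.32 17.97  0.7 ] j [ 0.09  0.45 -0.12  0.   -0.99 -0.2 ]
s9 origin 155 115 f 6
[ 614.08256092 -107.66422462   84.57165211]
```

View pics/s9.png

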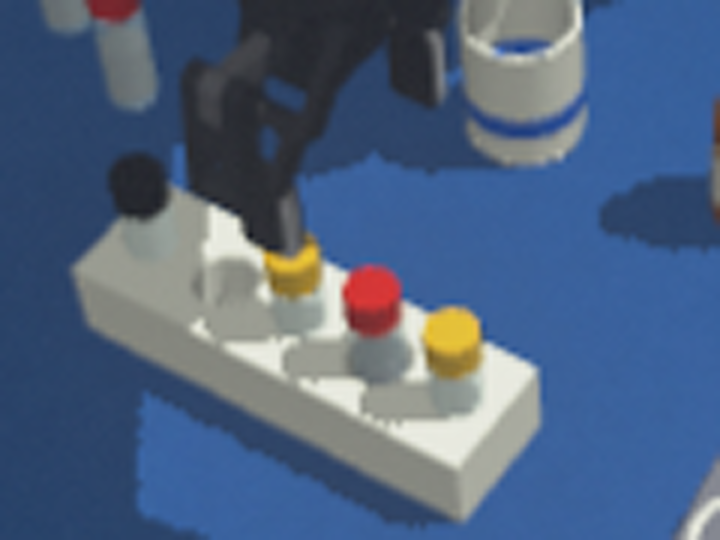

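The red vial is seated between the yellow caps with its top at 84.6 mm (expected 85). Next the beaker, with the jaws along world x.

>>> {"method": "servo_tool", "body": {"rows": [{"x": 0,"y": 0,"z": 0,"turn": -6.5,"fingers": 8.5},{"x": 0.4,"y": 2.5,"z": 0,"turn": 0,"fingers": 8.5},{"x": 0.4,"y": 3.0,"z": 0,"turn": 0,"fingers": 8.5},{"x": 0.4,"y": 3.0,"z": 0,"turn": 0,"fingers": 8.5},{"x": 0.4,"y": 3.0,"z": 0,"turn": 0,"fingers": 8.5},{"x": 0.4,"y": 3.0,"z": 0,"turn": 0,"fingers": 8.5},{"x": 0.35,"y": 2.4,"z": 0,"turn": 0,"fingers": 8.5},{"x": 0,"y": 1.0,"z": 0,"turn": 0,"fingers": 8.5},{"x": 0,"y": 0,"z": 0,"turn": 0,"fingers": 8.5},{"x": 0,"y": 0,"z": 0,"turn": 0,"fingers": 8.5}]}}

```text
clock: 10.92
position: [433.8, -130.9, 106.9]
ee_rot: [0.707, -0.707, 0.001, -0.0]
contact_force: [0.6, -0.2, -0.1]
gripper_width: 85.1
```

```bash
python3 - <<'E'
from h import *
go(433.4,-130.8,-10)
E
```

```text
t 10.92 pos [ 433.8 -130.9  106.9] yaw x -89.96 tilt -1.0 F [ 0.6 -0.2 -0.1] w 85.1 tool cm [-1.000e-02  6.000e-02  1.169e+01] j [ 0.07  0.19 -0.53  0.   -0.85 -0.07]
```

>>> {"method": "servo_tool", "body": {"rows": [{"x": 0,"y": 0,"z": 2.5,"turn": 0,"fingers": 8.5},{"x": 0,"y": 0,"z": 2.5,"turn": 0,"fingers": 8.5},{"x": 0,"y": 0,"z": 2.5,"turn": 0,"fingers": 8.5},{"x": 0,"y": 0,"z": 2.5,"turn": 0,"fingers": 8.5},{"x": 0,"y": 0,"z": 1.6,"turn": 0,"fingers": 8.5},{"x": 0,"y": 0,"z": 0,"turn": 0,"fingers": 8.5}]}}

```text
clock: 11.42
position: [432.1, -130.7, -12.9]
ee_rot: [0.707, -0.707, -0.002, 0.003]
contact_force: [0.2, 0.2, 0.2]
gripper_width: 85.3
```

```bash
python3 - <<'E'
from h import *
go(433.4,-130.8,-10)
snap("scene","s10",(242,115),60,45,6)
E
```

```text
t 11.42 pos [ 432.1 -130.7  -12.9] yaw x -89.98 tilt -1.0 F [0.2 0.2 0.2] w 85.3 tool cm [ 0.01 -0.13 -0.29] j [ 0.07  0.39 -0.66 -0.   -0.53 -0.07]
s10 origin 182 70 f 6
```

View pics/s10.png

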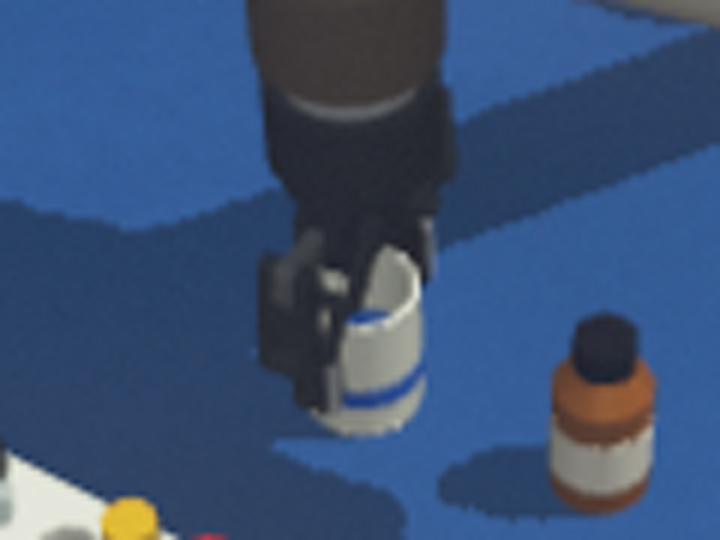

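The fingers straddle the beaker (360,340 in the crop). Close and lift.

>>> {"method": "servo_tool", "body": {"rows": [{"x": 0,"y": 0,"z": 0,"turn": 0,"fingers": 6.5},{"x": 0,"y": 0,"z": 0,"turn": 0,"fingers": 5.2},{"x": 0,"y": 0,"z": 0,"turn": 0,"fingers": 5},{"x": 0,"y": 0,"z": 0,"turn": 0,"fingers": 5},{"x": 0,"y": 0,"z": 0,"turn": 0,"fingers": 5}]}}

```text
clock: 11.88
position: [434.8, -130.8, -8.1]
ee_rot: [0.707, -0.707, 0.001, -0.001]
contact_force: [0.9, 1.0, 5.6]
gripper_width: 54.9
```

```bash
python3 - <<'E'
from h import *
go(433.4,-130.8,-10)
E
```

```text
t 11.88 pos [ 434.8 -130.8   -8.1] yaw x -89.94 tilt -1.0 F [0.9 1.  5.6] w 54.9 tool cm [-0.    0.14  0.19] j [ 0.07  0.38 -0.66  0.   -0.53 -0.07]
```

>>> {"method": "servo_tool", "body": {"rows": [{"x": 0,"y": 0,"z": -1,"turn": 0,"fingers": 5},{"x": 0,"y": 0,"z": -2,"turn": 0,"fingers": 5},{"x": 0,"y": 0,"z": -3,"turn": 0,"fingers": 5},{"x": 0,"y": 0,"z": -3,"turn": 0,"fingers": 5},{"x": 0,"y": 0,"z": -3,"turn": 0,"fingers": 5},{"x": 0,"y": 0,"z": -1,"turn": 0,"fingers": 5},{"x": 0,"y": 0,"z": 0,"turn": 0,"fingers": 5},{"x": 0,"y": 0,"z": 0,"turn": 0,"fingers": 5}]}}

```text
clock: 12.55
position: [432.5, -130.7, 120.5]
ee_rot: [-0.707, 0.707, -0.0, 0.001]
contact_force: [-0.6, 0.2, -1.4]
gripper_width: 54.7
```

```bash
python3 - <<'E'
from h import *
go(607.9,161.4,120)
E
```

```text
t 12.55 pos [ 432.5 -130.7  120.5] yaw x -90.01 tilt -1.0 F [-0.6  0.2 -1.4] w 54.7 tool cm [-29.21 -17.53   0.09] j [ 0.07  0.17 -0.51 -0.   -0.89 -0.07]
```

>>> {"method": "servo_tool", "body": {"rows": [{"x": -1.0,"y": -0.6,"z": 0,"turn": 0,"fingers": 5},{"x": -2.0,"y": -1.2,"z": 0,"turn": 0,"fingers": 5},{"x": -3.0,"y": -1.8,"z": 0,"turn": 0,"fingers": 5},{"x": -3.0,"y": -1.8,"z": 0,"turn": 0,"fingers": 5},{"x": -3.0,"y": -1.8,"z": 0,"turn": 0,"fingers": 5},{"x": -3.0,"y": -1.8,"z": 0,"turn": 0,"fingers": 5},{"x": -3.0,"y": -1.8,"z": 0,"turn": 0,"fingers": 5},{"x": -3.0,"y": -1.8,"z": 0,"turn": 0,"fingers": 5},{"x": -3.0,"y": -1.8,"z": 0,"turn": 0,"fingers": 5},{"x": -2.0,"y": -1.2,"z": 0,"turn": 0,"fingers": 5}]}}

```text
clock: 13.38
position: [589.4, 132.2, 117.7]
ee_rot: [0.708, -0.706, -0.001, 0.001]
contact_force: [-0.2, -0.9, -0.2]
gripper_width: 54.5
```

>>> {"method": "servo_tool", "body": {"rows": [{"x": -2.0,"y": -1.2,"z": 0,"turn": 0,"fingers": 5},{"x": -1.2,"y": -0.7,"z": 1,"turn": 0,"fingers": 5},{"x": 0,"y": 0,"z": 2,"turn": 0,"fingers": 5},{"x": 0,"y": 0,"z": 2,"turn": 0,"fingers": 5},{"x": 0,"y": 0,"z": 2,"turn": 0,"fingers": 5},{"x": 0,"y": 0,"z": 0,"turn": 0,"fingers": 5},{"x": 0,"y": 0,"z": 0,"turn": 0,"fingers": 5},{"x": 0,"y": 0,"z": 0,"turn": 0,"fingers": 5}]}}

```text
clock: 14.05
position: [608.2, 161.2, 50.4]
ee_rot: [0.707, -0.707, 0.0, 0.0]
contact_force: [-0.5, 1.0, -1.5]
gripper_width: 54.4
```

```bash
python3 - <<'E'
from h import *
go(607.9,161.4,25)
snap("scene","s11",(320,195),60,45,6)
E
```

```text
t 14.05 pos [608.2 161.2  50.4] yaw x -89.96 tilt -1.0 F [-0.5  1.  -1.5] w 54.4 tool cm [-0.03  0.03  2.54] j [ 0.52  0.53 -0.16  0.   -0.88 -0.52]
s11 origin 260 150 f 6
```

View pics/s11.png

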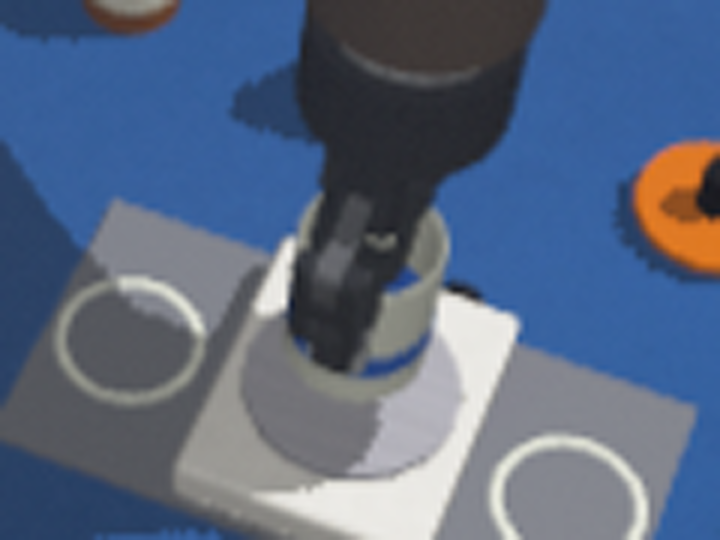

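>>> {"method": "servo_tool", "body": {"rows": [{"x": 0,"y": 0,"z": 1.0,"turn": 0,"fingers": 5},{"x": 0,"y": 0,"z": 0.8,"turn": 0,"fingers": 5},{"x": 0,"y": 0,"z": 0.4,"turn": 0,"fingers": 5},{"x": 0,"y": 0,"z": 0.2,"turn": 0,"fingers": 5},{"x": 0,"y": 0,"z": 0.1,"turn": 0,"fingers": 5},{"x": 0,"y": 0,"z": 0,"turn": 0,"fingers": 5}]}}

```text
clock: 14.6
position: [607.9, 161.1, 25.3]
ee_rot: [0.707, -0.707, 0.0, 0.0]
contact_force: [0.1, -1.3, -0.9]
gripper_width: 54.5
```

```bash
python3 - <<'E'
from h import *
go(607.9,161.4,25)
snap("scene","s12",(320,195),60,45,6)
E
```

```text
t 14.6 pos [607.9 161.1  25.3] yaw x -89.97 tilt -1.0 F [ 0.1 -1.3 -0.9] w 54.5 tool cm [-0.03 -0.    0.03] j [ 0.52  0.55 -0.19  0.   -0.83 -0.52]
s12 origin 260 150 f 6
```

View pics/s12.png

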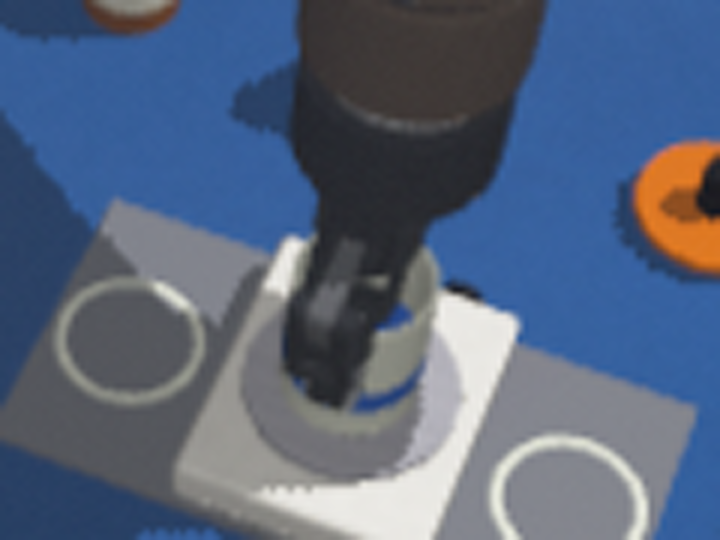

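>>> {"method": "servo_tool", "body": {"rows": [{"x": 0,"y": 0,"z": 0.1,"turn": 0,"fingers": 5},{"x": 0,"y": 0,"z": 0.1,"turn": 0,"fingers": 5},{"x": 0,"y": 0,"z": 0,"turn": 0,"fingers": 5}]}}

```text
clock: 14.9
position: [608.4, 161.4, 24.9]
ee_rot: [0.707, -0.707, 0.0, -0.001]
contact_force: [-2.8, 0.2, 4.1]
gripper_width: 54.6
```

Contact with the plate shows as +4 N. Release and lift.

>>> {"method": "servo_tool", "body": {"rows": [{"x": 0,"y": 0,"z": 0,"turn": 0,"fingers": 6.5},{"x": 0,"y": 0,"z": 0,"turn": 0,"fingers": 8.0},{"x": 0,"y": 0,"z": 0,"turn": 0,"fingers": 8.5},{"x": 0,"y": 0,"z": 0,"turn": 0,"fingers": 8.5},{"x": 0,"y": 0,"z": -1,"turn": 0,"fingers": 8.5},{"x": 0,"y": 0,"z": -2,"turn": 0,"fingers": 8.5},{"x": 0,"y": 0,"z": -3,"turn": 0,"fingers": 8.5},{"x": 0,"y": 0,"z": -3,"turn": 0,"fingers": 8.5},{"x": 0,"y": 0,"z": 0,"turn": 0,"fingers": 8.5},{"x": 0,"y": 0,"z": 0,"turn": 0,"fingers": 8.5}]}}

```text
clock: 15.73
position: [609.4, 162.0, 116.6]
ee_rot: [0.707, -0.707, 0.001, -0.003]
contact_force: [-0.1, -1.0, -0.4]
gripper_width: 84.8
```

```bash
python3 - <<'E'
from h import *
go(434.6,-9,115)
p,d=snap("scene","s13",(320,195),60,45,6);w=cloud("scene",d)
R=w[near(w,608,161,45,96,112)]
A=np.c_[2*R[:,:2],np.ones(len(R))];s=np.linalg.lstsq(A,(R[:,:2]**2).sum(1),rcond=None)[0];print("beaker circ fit",s[:2],np.sqrt(s[2]+s[0]**2+s[1]**2),len(R),np.median(R[:,2]))
E
```

```text
t 15.73 pos [609.4 162.  116.6] yaw x -89.96 tilt -1.0 F [-0.1 -1.  -0.4] w 84.8 tool cm [17.09 17.49  0.02] j [ 0.52  0.46 -0.1   0.   -1.01 -0.52]
s13 origin 260 150 f 6
beaker circ fit [609.10429706 160.1978379 ] 26.500094145626594 119 101.36812081137248
```

View pics/s13.png

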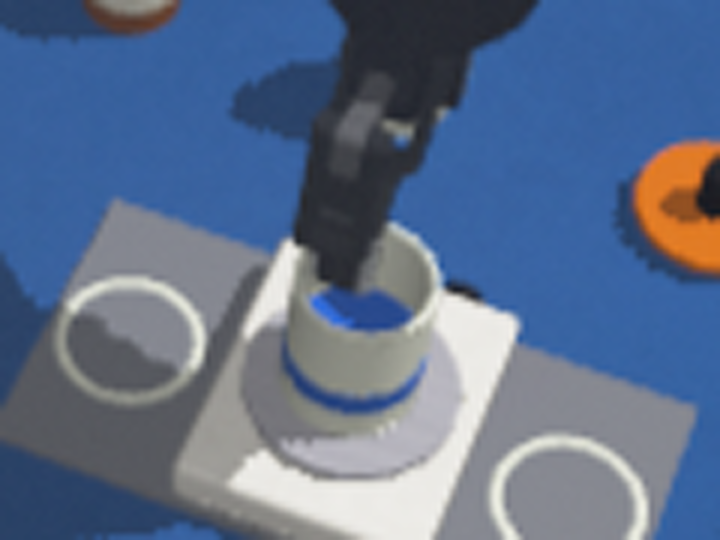

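The beaker stands at (609,160) in the scene view, against a stirrer centre of (609.5,161) in the same view. Amber bottle next.

>>> {"method": "servo_tool", "body": {"rows": [{"x": 1.2,"y": 1.2,"z": 0,"turn": 0,"fingers": 8.5},{"x": 2.4,"y": 2.4,"z": 0,"turn": 0,"fingers": 8.5},{"x": 2.7,"y": 2.7,"z": 0,"turn": 0,"fingers": 8.5},{"x": 2.7,"y": 2.7,"z": 0,"turn": 0,"fingers": 8.5},{"x": 2.7,"y": 2.7,"z": 0,"turn": 0,"fingers": 8.5},{"x": 2.7,"y": 2.7,"z": 0,"turn": 0,"fingers": 8.5},{"x": 1.7,"y": 2.0,"z": 0,"turn": 0,"fingers": 8.5},{"x": 0.9,"y": 0.9,"z": 0,"turn": 0,"fingers": 8.5},{"x": 0,"y": 0,"z": 0,"turn": 0,"fingers": 8.5},{"x": 0,"y": 0,"z": 0,"turn": 0,"fingers": 8.5}]}}

```text
clock: 16.62
position: [435.3, -9.0, 113.4]
ee_rot: [0.707, -0.707, 0.0, -0.0]
contact_force: [0.1, 1.3, 0.3]
gripper_width: 85.2
```

```bash
python3 - <<'E'
from h import *
go(434.6,-9,-4)
E
```

```text
t 16.62 pos [435.3  -9.  113.4] yaw x -90.0 tilt -1.0 F [0.1 1.3 0.3] w 85.2 tool cm [-0.    0.07 11.74] j [ 0.36  0.15 -0.56  0.   -0.86 -0.36]
```

>>> {"method": "servo_tool", "body": {"rows": [{"x": 0,"y": 0,"z": 2,"turn": 0,"fingers": 8.5},{"x": 0,"y": 0,"z": 2.5,"turn": 0,"fingers": 8.5},{"x": 0,"y": 0,"z": 2.5,"turn": 0,"fingers": 8.5},{"x": 0,"y": 0,"z": 2.5,"turn": 0,"fingers": 8.5},{"x": 0,"y": 0,"z": 1.5,"turn": 0,"fingers": 8.5},{"x": 0,"y": 0,"z": 0.7,"turn": 0,"fingers": 8.5},{"x": 0,"y": 0,"z": 0,"turn": 0,"fingers": 8.5},{"x": 0,"y": 0,"z": 0,"turn": 0,"fingers": 8.5}]}}

```text
clock: 17.28
position: [436.0, -8.3, -3.7]
ee_rot: [0.708, -0.707, 0.0, 0.0]
contact_force: [-1.2, -1.0, 0.3]
gripper_width: 85.1
```

```bash
python3 - <<'E'
from h import *
go(434.6,-9,-4)
snap("scene","s14",(282,130),60,45,6)
E
```

```text
t 17.28 pos [436.   -8.3  -3.7] yaw x -89.92 tilt -1.0 F [-1.2 -1.   0.3] w 85.1 tool cm [0.07 0.14 0.03] j [ 0.36  0.35 -0.69  0.   -0.53 -0.36]
s14 origin 222 85 f 6
```

View pics/s14.png

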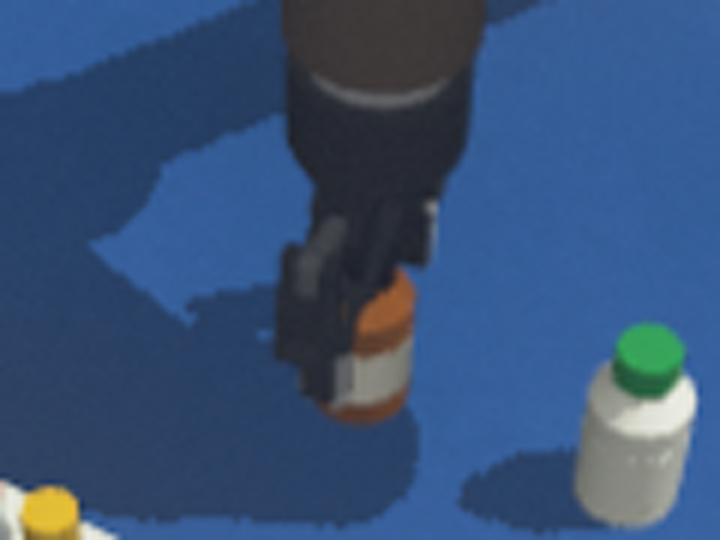

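The fingers are around the amber bottle's body (370,370 in the crop). Close and lift.

>>> {"method": "servo_tool", "body": {"rows": [{"x": 0,"y": 0,"z": 0,"turn": 0,"fingers": 6},{"x": 0,"y": 0,"z": 0,"turn": 0,"fingers": 4.2},{"x": 0,"y": 0,"z": 0,"turn": 0,"fingers": 4},{"x": 0,"y": 0,"z": 0,"turn": 0,"fingers": 4},{"x": 0,"y": 0,"z": 0,"turn": 0,"fingers": 4},{"x": 0,"y": 0,"z": 0,"turn": 0,"fingers": 4}]}}

```text
clock: 17.83
position: [435.5, -8.7, -2.5]
ee_rot: [0.707, -0.707, 0.0, -0.001]
contact_force: [-0.4, 0.2, 5.8]
gripper_width: 44.5
```

>>> {"method": "servo_tool", "body": {"rows": [{"x": 0,"y": 0,"z": -1,"turn": 0,"fingers": 4},{"x": 0,"y": 0,"z": -2,"turn": 0,"fingers": 4},{"x": 0,"y": 0,"z": -3,"turn": 0,"fingers": 4},{"x": 0,"y": 0,"z": -3,"turn": 0,"fingers": 4},{"x": 0,"y": 0,"z": -3,"turn": 0,"fingers": 4},{"x": 0,"y": 0,"z": -3,"turn": 0,"fingers": 4},{"x": 0,"y": 0,"z": 0,"turn": 0,"fingers": 4},{"x": 0,"y": 0,"z": 0,"turn": 0,"fingers": 4}]}}

```text
clock: 18.5
position: [435.6, -8.5, 148.1]
ee_rot: [-0.707, 0.707, -0.001, 0.002]
contact_force: [-0.2, -0.6, -1.9]
gripper_width: 44.7
```

```bash
python3 - <<'E'
from h import *
go(606.3,256.1,146)
snap("scene","s15",(282,100),60,45,6)
E
```

```text
t 18.5 pos [435.6  -8.5 148.1] yaw x -90.0 tilt -1.0 F [-0.2 -0.6 -1.9] w 44.7 tool cm [-26.46 -17.07   0.33] j [ 0.36  0.11 -0.51 -0.   -0.95 -0.36]
s15 origin 222 55 f 6
```

View pics/s15.png

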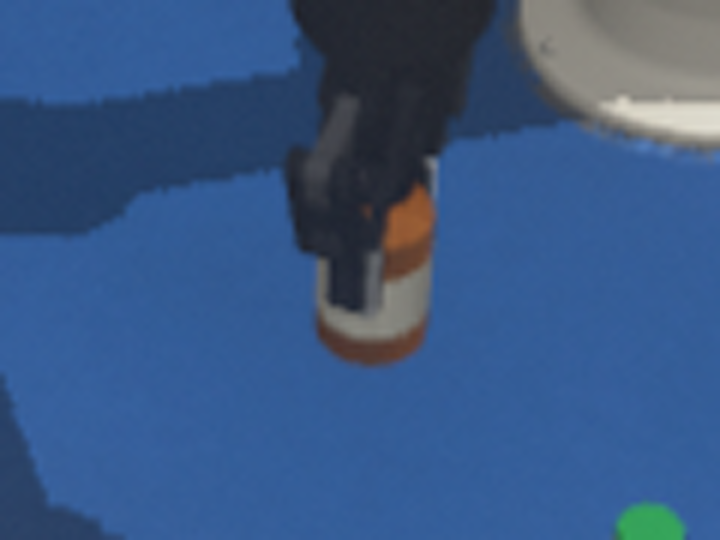

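>>> {"method": "servo_tool", "body": {"rows": [{"x": -1.3,"y": -0.8,"z": 0,"turn": 0,"fingers": 4},{"x": -2.6,"y": -1.7,"z": 0,"turn": 0,"fingers": 4},{"x": -2.6,"y": -1.7,"z": 0,"turn": 0,"fingers": 4},{"x": -2.6,"y": -1.7,"z": 0,"turn": 0,"fingers": 4},{"x": -2.6,"y": -1.7,"z": 0,"turn": 0,"fingers": 4},{"x": -2.6,"y": -1.7,"z": 0,"turn": 0,"fingers": 4},{"x": -2.6,"y": -1.7,"z": 0,"turn": 0,"fingers": 4},{"x": -2.6,"y": -1.7,"z": 0,"turn": 0,"fingers": 4},{"x": -2.6,"y": -1.7,"z": 0,"turn": 0,"fingers": 4},{"x": -2.6,"y": -1.7,"z": 0,"turn": 0,"fingers": 4}]}}

```text
clock: 19.38
position: [595.6, 239.7, 143.5]
ee_rot: [0.707, -0.707, -0.001, 0.002]
contact_force: [0.3, -0.1, -2.2]
gripper_width: 44.3
```

>>> {"method": "servo_tool", "body": {"rows": [{"x": -1.2,"y": -0.7,"z": 0,"turn": 0,"fingers": 4},{"x": -0.6,"y": -0.3,"z": 2,"turn": 0,"fingers": 4},{"x": 0,"y": 0,"z": 3,"turn": 0,"fingers": 4},{"x": 0,"y": 0,"z": 3,"turn": 0,"fingers": 4},{"x": 0,"y": 0,"z": 2,"turn": 0,"fingers": 4},{"x": 0,"y": 0,"z": 0,"turn": 0,"fingers": 4},{"x": 0,"y": 0,"z": 0,"turn": 0,"fingers": 4}]}}

```text
clock: 19.97
position: [604.6, 255.7, 43.4]
ee_rot: [0.707, -0.707, -0.0, 0.003]
contact_force: [0.3, -0.1, -2.1]
gripper_width: 44.5
```

```bash
python3 - <<'E'
from h import *
go(606.3,256.1,0)
snap("scene","s16",(340,210),60,45,6)
E
```

```text
t 19.97 pos [604.6 255.7  43.4] yaw x -89.95 tilt -1.0 F [ 0.3 -0.1 -2.1] w 44.5 tool cm [-0.06 -0.19  4.34] j [ 0.65  0.57 -0.09  0.   -0.91 -0.65]
s16 origin 280 165 f 6
```

View pics/s16.png

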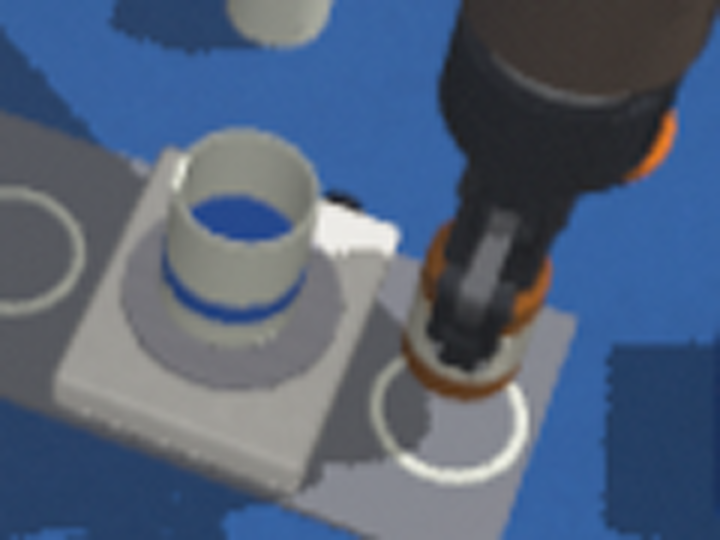

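The beaker is well centred. The bottle is over the left ring, so I'll lower it with a 2 mm x correction.

>>> {"method": "servo_tool", "body": {"rows": [{"x": -0.05,"y": -0.15,"z": 1.5,"turn": 0,"fingers": 4},{"x": 0,"y": 0,"z": 1.5,"turn": 0,"fingers": 4},{"x": 0,"y": 0,"z": 0.6,"turn": 0,"fingers": 4},{"x": 0,"y": 0,"z": 0.3,"turn": 0,"fingers": 4},{"x": 0,"y": 0,"z": 0.2,"turn": 0,"fingers": 4},{"x": 0,"y": 0,"z": 0.1,"turn": 0,"fingers": 4},{"x": 0,"y": 0,"z": 0.1,"turn": 0,"fingers": 4},{"x": 0,"y": 0,"z": 0,"turn": 0,"fingers": 4}]}}

```text
clock: 20.68
position: [607.7, 256.9, 4.1]
ee_rot: [0.707, -0.707, 0.0, -0.001]
contact_force: [-0.8, -0.0, -1.3]
gripper_width: 44.3
```

>>> {"method": "servo_tool", "body": {"rows": [{"x": 0,"y": 0.1,"z": 0.2,"turn": 0,"fingers": 4},{"x": 0,"y": 0,"z": 0.1,"turn": 0,"fingers": 4},{"x": 0,"y": 0,"z": 0.1,"turn": 0,"fingers": 4},{"x": 0,"y": 0,"z": 0.1,"turn": 0,"fingers": 4},{"x": 0,"y": 0,"z": 0,"turn": 0,"fingers": 4}]}}

```text
clock: 21.1
position: [606.4, 256.8, 0.6]
ee_rot: [0.708, -0.707, 0.0, -0.0]
contact_force: [-3.2, -1.5, 8.7]
gripper_width: 45.0
```

Touchdown at +8.7 N. Release and lift.

>>> {"method": "servo_tool", "body": {"rows": [{"x": 0,"y": 0,"z": 0,"turn": 0,"fingers": 5},{"x": 0,"y": 0,"z": 0,"turn": 0,"fingers": 6.5},{"x": 0,"y": 0,"z": 0,"turn": 0,"fingers": 7.5},{"x": 0,"y": 0,"z": 0,"turn": 0,"fingers": 8.0},{"x": 0,"y": 0,"z": -1,"turn": 0,"fingers": 8.0},{"x": 0,"y": 0,"z": -2.5,"turn": 0,"fingers": 8.5},{"x": 0,"y": 0,"z": -3,"turn": 0,"fingers": 8.5},{"x": 0,"y": 0,"z": -3,"turn": 0,"fingers": 8.5},{"x": 0,"y": 0,"z": -2.5,"turn": 0,"fingers": 8.5},{"x": 0,"y": 0,"z": 0,"turn": 0,"fingers": 8.5}]}}

```text
clock: 21.93
position: [610.1, 258.5, 126.2]
ee_rot: [0.708, -0.706, 0.002, -0.006]
contact_force: [1.6, 0.7, 1.1]
gripper_width: 84.9
```

```bash
python3 - <<'E'
from h import *
go(437.5,121.8,120)
E
```

```text
t 21.93 pos [610.1 258.5 126.2] yaw x -89.9 tilt -0.9999 F [1.6 0.7 1.1] w 84.9 tool cm [13.64 17.29  0.34] j [ 0.65  0.49 -0.    0.   -1.06 -0.65]
```

>>> {"method": "servo_tool", "body": {"rows": [{"x": 1.0,"y": 1.3,"z": 0,"turn": 0,"fingers": 8.5},{"x": 2.0,"y": 2.6,"z": 0,"turn": 0,"fingers": 8.5},{"x": 2.4,"y": 3.0,"z": 0,"turn": 0,"fingers": 8.5},{"x": 2.4,"y": 3.0,"z": 0,"turn": 0,"fingers": 8.5},{"x": 2.4,"y": 3.0,"z": 0,"turn": 0,"fingers": 8.5},{"x": 2.0,"y": 2.5,"z": 0,"turn": 0,"fingers": 8.5},{"x": 1.3,"y": 1.5,"z": 0,"turn": 0,"fingers": 8.5},{"x": 0,"y": 0,"z": 0,"turn": 0,"fingers": 8.5},{"x": 0,"y": 0,"z": 0,"turn": 0,"fingers": 8.5}]}}

```text
clock: 22.68
position: [437.4, 121.3, 119.4]
ee_rot: [0.707, -0.707, 0.0, -0.001]
contact_force: [-0.2, 0.5, 0.8]
gripper_width: 85.2
```

```bash
python3 - <<'E'
from h import *
go(437.5,121.8,-4)
E
```

```text
t 22.68 pos [437.4 121.3 119.4] yaw x -89.98 tilt -1.0 F [-0.2  0.5  0.8] w 85.2 tool cm [-3.000e-02  1.000e-02  1.234e+01] j [ 0.63  0.17 -0.51  0.   -0.88 -0.63]
```

>>> {"method": "servo_tool", "body": {"rows": [{"x": -0.05,"y": 0,"z": 2,"turn": 0,"fingers": 8.5},{"x": 0,"y": 0,"z": 2.5,"turn": 0,"fingers": 8.5},{"x": 0,"y": 0,"z": 2.5,"turn": 0,"fingers": 8.5},{"x": 0,"y": 0,"z": 2.5,"turn": 0,"fingers": 8.5},{"x": 0,"y": 0,"z": 1.8,"turn": 0,"fingers": 8.5},{"x": 0,"y": 0,"z": 1.0,"turn": 0,"fingers": 8.5},{"x": 0,"y": 0,"z": 0,"turn": 0,"fingers": 8.5},{"x": 0,"y": 0,"z": 0,"turn": 0,"fingers": 8.5}]}}

```text
clock: 23.35
position: [438.4, 122.8, -5.0]
ee_rot: [0.707, -0.707, 0.0, 0.0]
contact_force: [0.1, 0.6, 0.6]
gripper_width: 85.3
```

```bash
python3 - <<'E'
from h import *
go(437.5,121.8,-4)
snap("scene","s17",(330,150),60,45,6)
E
```

```text
t 23.35 pos [438.4 122.8  -5. ] yaw x -89.94 tilt -1.0 F [0.1 0.6 0.6] w 85.3 tool cm [ 0.1   0.09 -0.1 ] j [ 0.63  0.38 -0.65  0.   -0.55 -0.63]
s17 origin 270 105 f 6
```

View pics/s17.png

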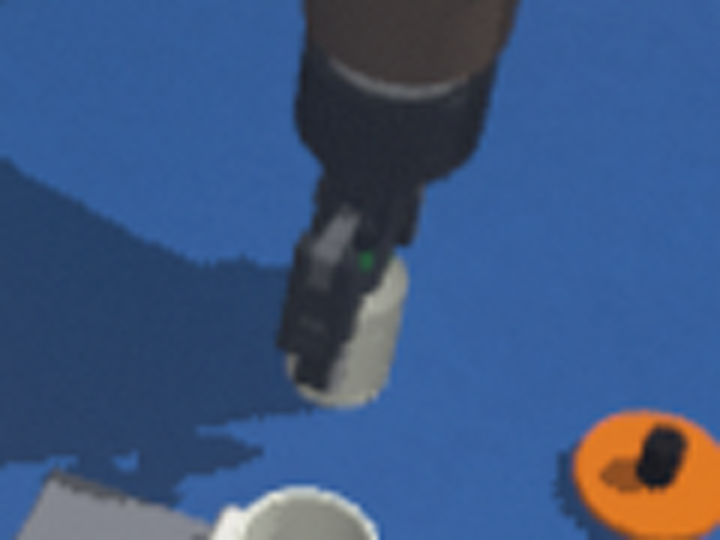

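The fingers straddle the white bottle (350,340 in the crop). Close and lift.

>>> {"method": "servo_tool", "body": {"rows": [{"x": 0,"y": 0,"z": 0,"turn": 0,"fingers": 6},{"x": 0,"y": 0,"z": 0,"turn": 0,"fingers": 4.2},{"x": 0,"y": 0,"z": 0,"turn": 0,"fingers": 4},{"x": 0,"y": 0,"z": 0,"turn": 0,"fingers": 4},{"x": 0,"y": 0,"z": 0,"turn": 0,"fingers": 4},{"x": 0,"y": 0,"z": 0,"turn": 0,"fingers": 4}]}}

```text
clock: 23.9
position: [438.1, 122.6, -3.5]
ee_rot: [0.707, -0.707, 0.0, -0.001]
contact_force: [-1.1, -0.9, 6.0]
gripper_width: 44.4
```

>>> {"method": "servo_tool", "body": {"rows": [{"x": 0,"y": 0,"z": -1,"turn": 0,"fingers": 4},{"x": 0,"y": 0,"z": -2,"turn": 0,"fingers": 4},{"x": 0,"y": 0,"z": -3,"turn": 0,"fingers": 4},{"x": 0,"y": 0,"z": -3,"turn": 0,"fingers": 4},{"x": 0,"y": 0,"z": -3,"turn": 0,"fingers": 4},{"x": 0,"y": 0,"z": -1,"turn": 0,"fingers": 4},{"x": 0,"y": 0,"z": 0,"turn": 0,"fingers": 4},{"x": 0,"y": 0,"z": 0,"turn": 0,"fingers": 4}]}}

```text
clock: 24.57
position: [437.0, 122.1, 125.5]
ee_rot: [-0.707, 0.707, 0.0, 0.001]
contact_force: [0.2, 0.5, -1.8]
gripper_width: 44.9
```

```bash
python3 - <<'E'
from h import *
go(609.5,66.6,126)
E
```

```text
t 24.57 pos [437.  122.1 125.5] yaw x -90.01 tilt -1.0 F [ 0.2  0.5 -1.8] w 44.9 tool cm [  5.54 -17.26  -0.05] j [ 0.63  0.17 -0.5  -0.   -0.9  -0.63]
```

>>> {"method": "servo_tool", "body": {"rows": [{"x": 0.4,"y": -1.2,"z": 0,"turn": 0,"fingers": 4},{"x": 0.9,"y": -2.5,"z": 0,"turn": 0,"fingers": 4},{"x": 0.9,"y": -2.9,"z": 0,"turn": 0,"fingers": 4},{"x": 0.9,"y": -2.9,"z": 0,"turn": 0,"fingers": 4},{"x": 0.9,"y": -2.9,"z": 0,"turn": 0,"fingers": 4},{"x": 0.9,"y": -2.6,"z": 0,"turn": 0,"fingers": 4},{"x": 0.6,"y": -2.2,"z": 1,"turn": 0,"fingers": 4},{"x": 0,"y": 0,"z": 3,"turn": 0,"fingers": 4},{"x": 0,"y": 0,"z": 3,"turn": 0,"fingers": 4},{"x": 0,"y": 0,"z": 1,"turn": 0,"fingers": 4}]}}

```text
clock: 25.4
position: [605.4, 65.1, 38.1]
ee_rot: [-0.706, 0.708, 0.003, -0.005]
contact_force: [-0.4, -0.0, -2.3]
gripper_width: 44.6
```

>>> {"method": "servo_tool", "body": {"rows": [{"x": 0,"y": 0,"z": 0,"turn": 0,"fingers": 4},{"x": 0,"y": 0,"z": 0,"turn": 0,"fingers": 4},{"x": 0,"y": 0,"z": 0,"turn": 0,"fingers": 4}]}}

```text
clock: 25.65
position: [610.7, 67.4, 46.7]
ee_rot: [0.708, -0.707, 0.001, -0.001]
contact_force: [0.5, 0.3, -1.0]
gripper_width: 44.4
```

```bash
python3 - <<'E'
from h import *
go(609.5,66.6,0)
snap("scene","s18",(310,190),60,45,6)
E
```

```text
t 25.65 pos [610.7  67.4  46.7] yaw x -89.93 tilt -1.0 F [ 0.5  0.3 -1. ] w 44.4 tool cm [0.09 0.13 4.67] j [ 0.37  0.51 -0.21  0.   -0.85 -0.37]
s18 origin 250 145 f 6
```

View pics/s18.png

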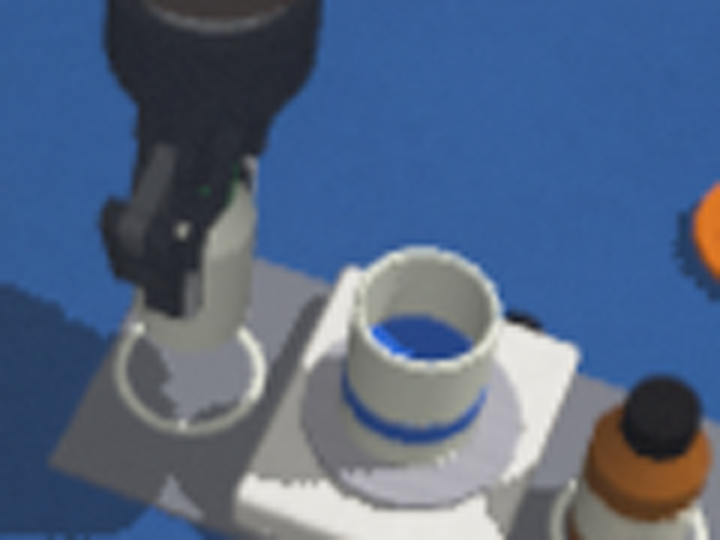

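>>> {"method": "servo_tool", "body": {"rows": [{"x": 0.05,"y": 0.1,"z": 1.5,"turn": 0,"fingers": 4},{"x": 0,"y": 0,"z": 1.5,"turn": 0,"fingers": 4},{"x": 0,"y": 0,"z": 0.6,"turn": 0,"fingers": 4},{"x": 0,"y": 0,"z": 0.3,"turn": 0,"fingers": 4},{"x": 0,"y": 0,"z": 0.3,"turn": 0,"fingers": 4},{"x": 0,"y": 0,"z": 0.1,"turn": 0,"fingers": 4},{"x": 0,"y": 0,"z": 0.1,"turn": 0,"fingers": 4},{"x": 0,"y": 0,"z": 0,"turn": 0,"fingers": 4}]}}

```text
clock: 26.37
position: [608.8, 66.9, 1.9]
ee_rot: [0.707, -0.707, 0.0, -0.0]
contact_force: [-0.6, -0.3, -1.0]
gripper_width: 44.6
```

>>> {"method": "servo_tool", "body": {"rows": [{"x": 0,"y": 0,"z": 0.1,"turn": 0,"fingers": 4},{"x": 0,"y": 0,"z": 0.1,"turn": 0,"fingers": 4},{"x": 0,"y": 0,"z": 0.1,"turn": 0,"fingers": 4},{"x": 0,"y": 0,"z": 0,"turn": 0,"fingers": 4}]}}

```text
clock: 26.7
position: [608.7, 66.7, -0.4]
ee_rot: [0.707, -0.707, 0.0, -0.0]
contact_force: [-2.6, -0.1, 4.2]
gripper_width: 44.7
```

Touchdown at +4 N. Release, lift, then check all the placements.

>>> {"method": "servo_tool", "body": {"rows": [{"x": 0,"y": 0,"z": 0,"turn": 0,"fingers": 5},{"x": 0,"y": 0,"z": 0,"turn": 0,"fingers": 6.5},{"x": 0,"y": 0,"z": 0,"turn": 0,"fingers": 7.5},{"x": 0,"y": 0,"z": 0,"turn": 0,"fingers": 8.0},{"x": 0,"y": 0,"z": -1,"turn": 0,"fingers": 8.0},{"x": 0,"y": 0,"z": -2.5,"turn": 0,"fingers": 8.5},{"x": 0,"y": 0,"z": -3,"turn": 0,"fingers": 8.5},{"x": 0,"y": 0,"z": -3,"turn": 0,"fingers": 8.5},{"x": 0,"y": 0,"z": -3,"turn": 0,"fingers": 8.5},{"x": 0,"y": 0,"z": -1,"turn": 0,"fingers": 8.5}]}}

```text
clock: 27.53
position: [611.4, 67.2, 139.6]
ee_rot: [0.708, -0.707, 0.003, -0.004]
contact_force: [0.9, -0.2, 0.7]
gripper_width: 85.1
```

```bash
python3 - <<'E'
from h import *
go(442.7,267.3,135)
E
```

```text
t 27.53 pos [611.4  67.2 139.6] yaw x -89.92 tilt -1.0 F [ 0.9 -0.2  0.7] w 85.1 tool cm [-20.03  16.84   0.34] j [ 0.37  0.41 -0.11  0.   -1.04 -0.37]
```

>>> {"method": "servo_tool", "body": {"rows": [{"x": -1.0,"y": 0.8,"z": 0,"turn": 0,"fingers": 8.5},{"x": -2.0,"y": 1.7,"z": 0,"turn": 0,"fingers": 8.5},{"x": -2.5,"y": 2.0,"z": 0,"turn": 0,"fingers": 8.5},{"x": -2.5,"y": 2.0,"z": 0,"turn": 0,"fingers": 8.5},{"x": -2.5,"y": 2.0,"z": 0,"turn": 0,"fingers": 8.5},{"x": -2.5,"y": 2.0,"z": 0,"turn": 0,"fingers": 8.5},{"x": -2.5,"y": 2.0,"z": 0,"turn": 0,"fingers": 8.5},{"x": -2.0,"y": 1.7,"z": 0,"turn": 0,"fingers": 8.5},{"x": -1.6,"y": 1.5,"z": 0,"turn": 0,"fingers": 8.5},{"x": -1.0,"y": 0.9,"z": 0,"turn": 0,"fingers": 8.5}]}}

```text
clock: 28.37
position: [439.5, 268.6, 132.3]
ee_rot: [0.708, -0.706, -0.0, 0.001]
contact_force: [0.5, 0.5, 0.0]
gripper_width: 85.0
```

>>> {"method": "servo_tool", "body": {"rows": [{"x": 0,"y": 0,"z": 0,"turn": 0,"fingers": 8.5},{"x": 0,"y": 0,"z": 0,"turn": 0,"fingers": 8.5},{"x": 0,"y": 0,"z": 0,"turn": 0,"fingers": 8.5}]}}

```text
clock: 28.62
position: [442.0, 267.2, 132.8]
ee_rot: [0.707, -0.707, 0.0, 0.001]
contact_force: [0.4, 0.4, 0.3]
gripper_width: 84.8
```

```bash
python3 - <<'E'
from h import *
go(442.7,267.3,-18)
ps,ds=snap("scene","s19",(270,190),130,98,3)
pt,dt=snap("top","t19",(250,200),130,98,3)
for n,p,d in(("scene",ps,ds),("top",pt,dt)):
    w=cloud(n,d)
    print(n)
    for k,(x,y,r,lo,hi) in {"amber":(607,256,22,88,102),"white":(609,67,22,88,102),"vial":(612,-107,18,79,92),"knob":(443,267,25,28,42),"lid":(443,267,50,6,16)}.items():
        m=near(w,x,y,r,lo,hi);P=w[m]
        if len(P)>5: print(k,len(P),P.mean(0).round(1),[round(float(a),1) for a in cv2.minAreaRect(P[:,:2].astype(np.float32))[0]])
    R=w[near(w,608,161,45,96,112)]
    if len(R)>10:
        A=np.c_[2*R[:,:2],np.ones(len(R))];s=np.linalg.lstsq(A,(R[:,:2]**2).sum(1),rcond=None)[0];print("beaker",s[:2].round(1),len(R),np.median(R[:,2]))
E
```

```text
t 28.62 pos [442.  267.2 132.8] yaw x -89.97 tilt -1.0 F [0.4 0.4 0.3] w 84.8 tool cm [-0.03 -0.09 15.08] j [ 0.86  0.26 -0.35 -0.   -0.96 -0.86]
s19 origin 140 92 f 3
t19 origin 120 102 f 3
scene
amber 127 [608.5 254.7  94.5] [608.1, 254.2]
white 114 [610.4  65.5  94.4] [609.3, 65.1]
vial 69 [ 613.8 -107.7   84.8] [613.2, -108.2]
knob 44 [445.3 266.5  33.4] [444.3, 266.3]
lid 390 [447.  266.8  11. ] [444.1, 266.4]
beaker [609.2 160.1] 161 101.55726359811717
top
amber 89 [603.4 255.8  93.6] [603.5, 255.6]
white 86 [605.1  66.8  93.9] [605.5, 67.0]
vial 59 [ 608.2 -106.5   84.3] [608.4, -106.0]
knob 36 [440.5 267.7  34.5] [440.2, 267.1]
lid 390 [440.4 268.1  10.3] [443.3, 269.2]
beaker [604.9 161.5] 83 101.37399989279993
```

View pics/s19.png

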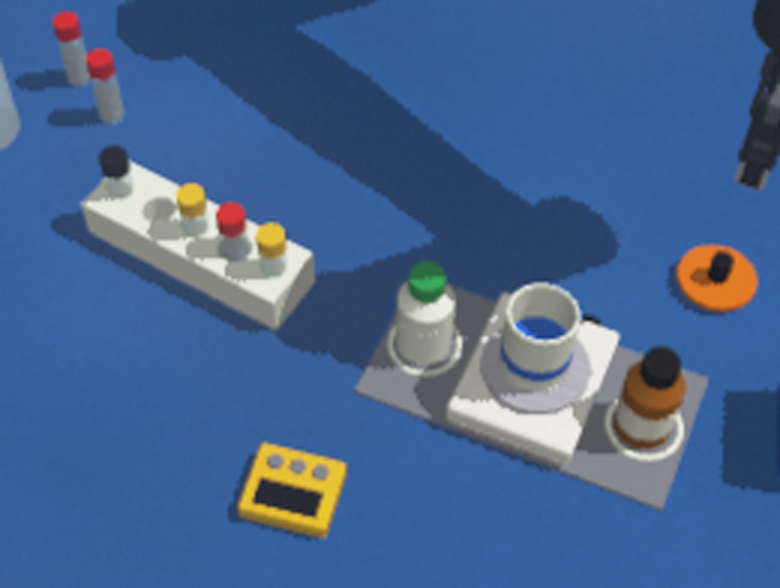

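View pics/t19.png

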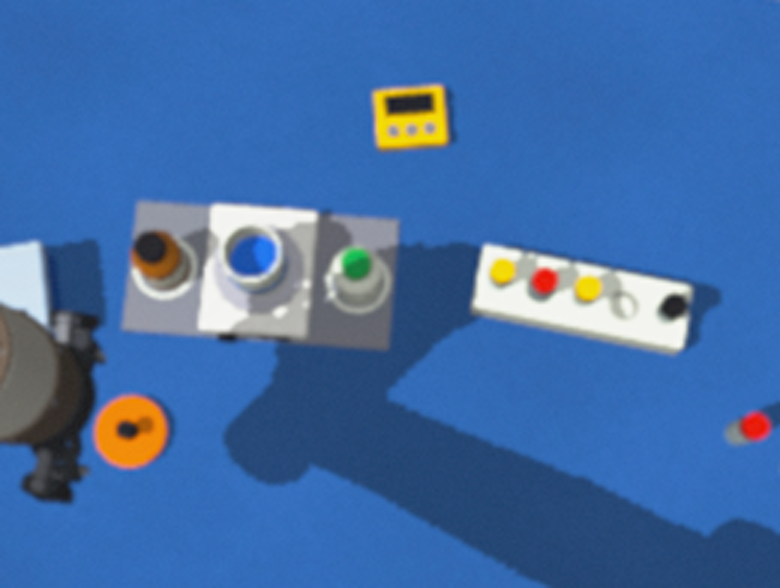

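Both views confirm all four placements:
- amber (606,255), white (608,66) and beaker (607,161), each within about 3 mm of its target
- vial top at 84.5 mm

Now the lid.

>>> {"method": "servo_tool", "body": {"rows": [{"x": 0,"y": -0.1,"z": 2,"turn": 0,"fingers": 8.5},{"x": 0,"y": 0,"z": 3,"turn": 0,"fingers": 8.5},{"x": 0,"y": 0,"z": 3,"turn": 0,"fingers": 8.5},{"x": 0,"y": 0,"z": 3,"turn": 0,"fingers": 8.5},{"x": 0,"y": 0,"z": 2,"turn": 0,"fingers": 7},{"x": 0,"y": 0,"z": 1,"turn": 0,"fingers": 6},{"x": 0,"y": 0,"z": 0.4,"turn": 0,"fingers": 5},{"x": 0,"y": 0,"z": 0,"turn": 0,"fingers": 4},{"x": 0,"y": 0,"z": 0,"turn": 0,"fingers": 4},{"x": 0,"y": 0,"z": 0,"turn": 0,"fingers": 4}]}}

```text
clock: 29.55
position: [444.3, 268.4, -9.2]
ee_rot: [0.707, -0.707, -0.0, -0.002]
contact_force: [0.1, -0.3, -0.3]
gripper_width: 39.8
```

```bash
python3 - <<'E'
from h import *
go(442.7,267.3,-18)
snap("scene","s20",(375,175),60,45,6)
E
```

```text
t 29.55 pos [444.3 268.4  -9.2] yaw x -89.98 tilt -1.0 F [ 0.1 -0.3 -0.3] w 39.8 tool cm [0.11 0.16 0.88] j [ 0.86  0.46 -0.5   0.   -0.61 -0.86]
s20 origin 315 130 f 6
```

View pics/s20.png

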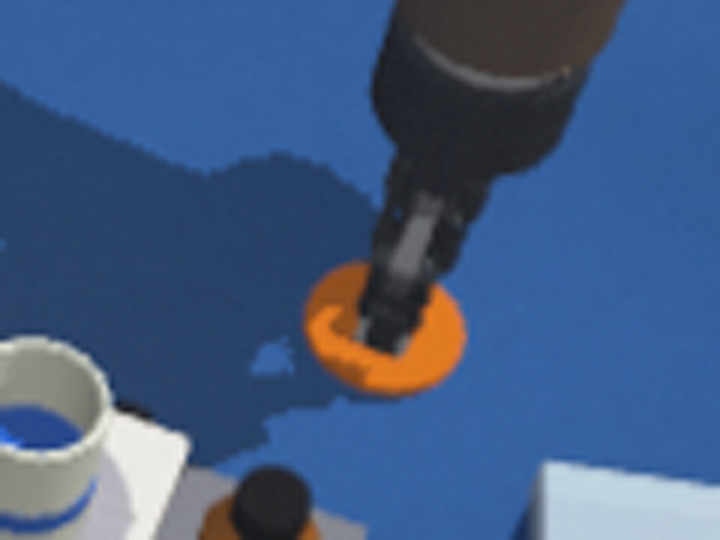

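```bash
python3 - <<'E'
from h import *
z=np.load("s20.npz");w=cloud("scene",z['d'])
for u in(376,378,380,381):
    print(u,[(v,int(z['p'][v,u].max()),w[v,u].round(0).tolist()) for v in range(183,191)])
E
```

```text
376 [(183, 73, [470.0, 260.0, 41.0]), (184, 67, [476.0, 261.0, 45.0]), (185, 46, [478.0, 262.0, 43.0]), (186, 43, [479.0, 263.0, 41.0]), (187, 64, [475.0, 264.0, 32.0]), (188, 188, [462.0, 264.0, 11.0]), (189, 222, [463.0, 265.0, 9.0]), (190, 225, [470.0, 266.0, 14.0])]
378 [(183, 43, [494.0, 266.0, 73.0]), (184, 41, [476.0, 266.0, 47.0]), (185, 43, [476.0, 267.0, 44.0]), (186, 44, [472.0, 267.0, 35.0]), (187, 44, [477.0, 268.0, 38.0]), (188, 81, [470.0, 269.0, 24.0]), (189, 198, [463.0, 270.0, 12.0]), (190, 224, [464.0, 270.0, 10.0])]
380 [(183, 46, [495.0, 270.0, 77.0]), (184, 42, [476.0, 270.0, 50.0]), (185, 41, [477.0, 271.0, 48.0]), (186, 45, [476.0, 272.0, 43.0]), (187, 53, [478.0, 273.0, 41.0]), (188, 56, [478.0, 274.0, 38.0]), (189, 150, [461.0, 274.0, 13.0]), (190, 214, [464.0, 275.0, 12.0])]
381 [(183, 47, [496.0, 272.0, 79.0]), (184, 42, [495.0, 273.0, 75.0]), (185, 47, [478.0, 274.0, 50.0]), (186, 66, [477.0, 274.0, 45.0]), (187, 87, [471.0, 275.0, 34.0]), (188, 96, [473.0, 276.0, 33.0]), (189, 161, [459.0, 277.0, 11.0]), (190, 215, [461.0, 277.0, 10.0])]
```

The tips are at about z 31, so I'll lower 11 mm and close on the knob (disc top at 11 mm).

>>> {"method": "servo_tool", "body": {"rows": [{"x": 0.05,"y": 0.1,"z": 0.5,"turn": 0,"fingers": 4},{"x": 0,"y": 0,"z": 0.6,"turn": 0,"fingers": 4},{"x": 0,"y": 0,"z": 0,"turn": 0,"fingers": 4},{"x": 0,"y": 0,"z": 0,"turn": 0,"fingers": 3},{"x": 0,"y": 0,"z": 0,"turn": 0,"fingers": 2},{"x": 0,"y": 0,"z": 0,"turn": 0,"fingers": 1},{"x": 0,"y": 0,"z": 0,"turn": 0,"fingers": 1},{"x": 0,"y": 0,"z": 0,"turn": 0,"fingers": 1},{"x": 0,"y": 0,"z": 0,"turn": 0,"fingers": 1}]}}

```text
clock: 30.35
position: [442.6, 267.4, -21.4]
ee_rot: [0.707, -0.707, 0.0, -0.0]
contact_force: [-1.2, 0.2, 1.5]
gripper_width: 15.9
```

```bash
python3 - <<'E'
from h import *
go(442.7,267.3,-18)
E
```

```text
t 30.35 pos [442.6 267.4 -21.4] yaw x -89.97 tilt -1.0 F [-1.2  0.2  1.5] w 15.9 tool cm [ 0.01 -0.01 -0.34] j [ 0.86  0.48 -0.51  0.   -0.58 -0.86]
```

>>> {"method": "servo_tool", "body": {"rows": [{"x": 0,"y": 0,"z": -1,"turn": 0,"fingers": 1},{"x": 0,"y": 0,"z": -2,"turn": 0,"fingers": 1},{"x": 0,"y": 0,"z": -3,"turn": 0,"fingers": 1},{"x": 0,"y": 0,"z": -3,"turn": 0,"fingers": 1},{"x": 0,"y": 0,"z": -3,"turn": 0,"fingers": 1},{"x": 0,"y": 0,"z": -2,"turn": 0,"fingers": 1},{"x": 0,"y": 0,"z": -1,"turn": 0,"fingers": 1},{"x": 0,"y": 0,"z": 0,"turn": 0,"fingers": 1},{"x": 0,"y": 0,"z": 0,"turn": 0,"fingers": 1}]}}

```text
clock: 31.1
position: [441.8, 266.8, 128.0]
ee_rot: [-0.707, 0.707, 0.0, -0.0]
contact_force: [0.6, -0.8, -0.5]
gripper_width: 15.9
```

```bash
python3 - <<'E'
from h import *
go(607.3,161,130)
snap("scene","s21",(375,150),60,45,6)
E
```

```text
t 31.1 pos [441.8 266.8 128. ] yaw x -90.01 tilt -1.0 F [ 0.6 -0.8 -0.5] w 15.9 tool cm [ 10.58 -16.55  -0.21] j [ 0.86  0.27 -0.36 -0.   -0.95 -0.86]
s21 origin 315 105 f 6
```

View pics/s21.png

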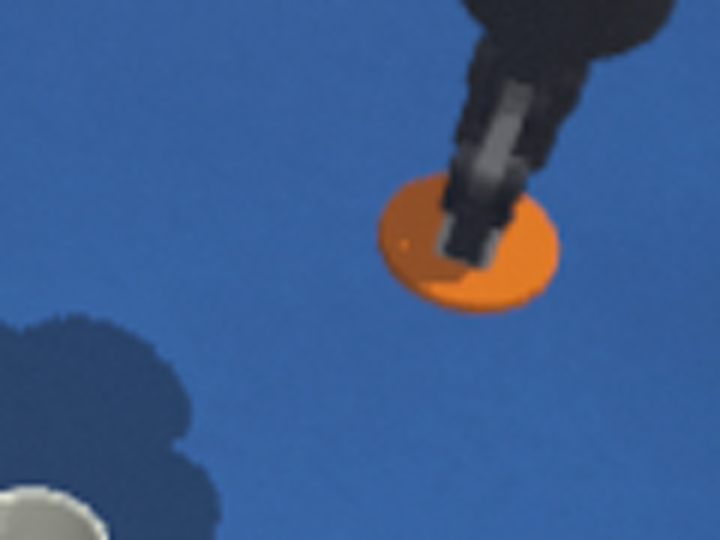

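The lid hangs level. Carry it over the beaker.

>>> {"method": "servo_tool", "body": {"rows": [{"x": 0.6,"y": -0.9,"z": 0,"turn": 0,"fingers": 1},{"x": 1.2,"y": -1.8,"z": 0,"turn": 0,"fingers": 1},{"x": 1.5,"y": -2.4,"z": 0,"turn": 0,"fingers": 1},{"x": 1.5,"y": -2.4,"z": 0,"turn": 0,"fingers": 1},{"x": 1.5,"y": -2.4,"z": 0,"turn": 0,"fingers": 1},{"x": 1.5,"y": -2.4,"z": 0,"turn": 0,"fingers": 1},{"x": 1.5,"y": -2.3,"z": 0,"turn": 0,"fingers": 1},{"x": 0.8,"y": -1.3,"z": 0,"turn": 0,"fingers": 1},{"x": 0.5,"y": -0.6,"z": 1,"turn": 0,"fingers": 1},{"x": 0,"y": 0,"z": 2,"turn": 0,"fingers": 1}]}}

```text
clock: 31.98
position: [609.7, 160.0, 97.9]
ee_rot: [-0.707, 0.708, -0.001, 0.001]
contact_force: [0.3, 0.9, -0.3]
gripper_width: 15.8
```

>>> {"method": "servo_tool", "body": {"rows": [{"x": 0,"y": 0,"z": 0.8,"turn": 0,"fingers": 1},{"x": 0,"y": 0,"z": 0,"turn": 0,"fingers": 1},{"x": 0,"y": 0,"z": 0,"turn": 0,"fingers": 1},{"x": 0,"y": 0,"z": 0,"turn": 0,"fingers": 1}]}}

```text
clock: 32.32
position: [607.5, 161.7, 90.8]
ee_rot: [0.708, -0.707, 0.0, -0.0]
contact_force: [-0.4, -0.2, -1.4]
gripper_width: 16.0
```

```bash
python3 - <<'E'
from h import *
go(607.3,161,76)
p,d=snap("scene","s22",(318,190),60,45,6)
w=cloud("scene",d);m=(mask(p,(4,150,60),(18,255,255))>0)&near(w,608,161,60,100,140)
Q=w[m];print(len(Q),np.median(Q[:,2]),Q[:,:2].mean(0),cv2.minEnclosingCircle(Q[:,:2].astype(np.float32)))
E
```

```text
t 32.32 pos [607.5 161.7  90.8] yaw x -89.91 tilt -1.0 F [-0.4 -0.2 -1.4] w 16.0 tool cm [0.07 0.02 1.48] j [ 0.52  0.48 -0.13  0.   -0.96 -0.52]
s22 origin 258 145 f 6
321 123.23581764094195 [618.2753631  166.71703148] ((609.8447265625, 162.19207763671875), 33.39964294433594)
```

View pics/s22.png

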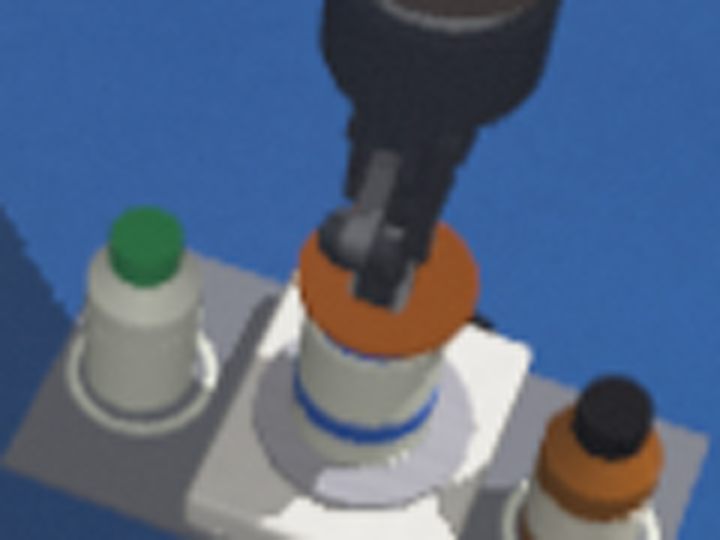

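In the scene view the lid is at (609.8,162.2), the beaker at (609.2,160.1), and the lid is 15 mm above its seat. Nudge y by -1 mm and lower slowly.

>>> {"method": "servo_tool", "body": {"rows": [{"x": 0.1,"y": 0,"z": 0.3,"turn": 0,"fingers": 1},{"x": 0,"y": 0,"z": 0.3,"turn": 0,"fingers": 1},{"x": 0,"y": 0,"z": 0.3,"turn": 0,"fingers": 1},{"x": 0,"y": 0,"z": 0.2,"turn": 0,"fingers": 1},{"x": 0,"y": 0,"z": 0.1,"turn": 0,"fingers": 1},{"x": 0,"y": 0,"z": 0.1,"turn": 0,"fingers": 1},{"x": 0,"y": 0,"z": 0,"turn": 0,"fingers": 1},{"x": 0,"y": 0,"z": 0,"turn": 0,"fingers": 1}]}}

```text
clock: 33.03
position: [607.4, 160.2, 77.4]
ee_rot: [0.707, -0.707, 0.0, 0.0]
contact_force: [0.6, 0.5, -0.4]
gripper_width: 15.9
```

>>> {"method": "servo_tool", "body": {"rows": [{"x": 0,"y": 0,"z": 0.1,"turn": 0,"fingers": 1},{"x": 0,"y": 0,"z": 0.1,"turn": 0,"fingers": 1},{"x": 0,"y": 0,"z": 0,"turn": 0,"fingers": 1}]}}

```text
clock: 33.28
position: [607.6, 160.2, 75.7]
ee_rot: [0.707, -0.707, 0.0, -0.0]
contact_force: [1.1, 0.1, 0.5]
gripper_width: 16.1
```

>>> {"method": "servo_tool", "body": {"rows": [{"x": 0,"y": 0,"z": 0.1,"turn": 0,"fingers": 1},{"x": 0,"y": 0,"z": 0,"turn": 0,"fingers": 1}]}}

```text
clock: 33.45
position: [607.6, 160.2, 75.7]
ee_rot: [0.707, -0.707, 0.0, -0.0]
contact_force: [-2.3, -0.0, 5.0]
gripper_width: 15.8
```

```bash
python3 - <<'E'
from h import *
go(607.3,161,76)
p,d=snap("scene","s23",(318,190),60,45,6)
w=cloud("scene",d);m=(mask(p,(4,150,60),(18,255,255))>0)&near(w,608,161,60,90,140)
Q=w[m];print(len(Q),np.median(Q[:,2]),cv2.minEnclosingCircle(Q[:,:2].astype(np.float32)))
E
```

```text
t 33.45 pos [607.6 160.2  75.7] yaw x -89.95 tilt -1.0 F [-2.3 -0.   5. ] w 15.8 tool cm [-0.08  0.03 -0.03] j [ 0.52  0.5  -0.14  0.   -0.93 -0.51]
s23 origin 258 145 f 6
313 108.0556179189499 ((610.4615478515625, 160.55130004882812), 33.072105407714844)
```

View pics/s23.png

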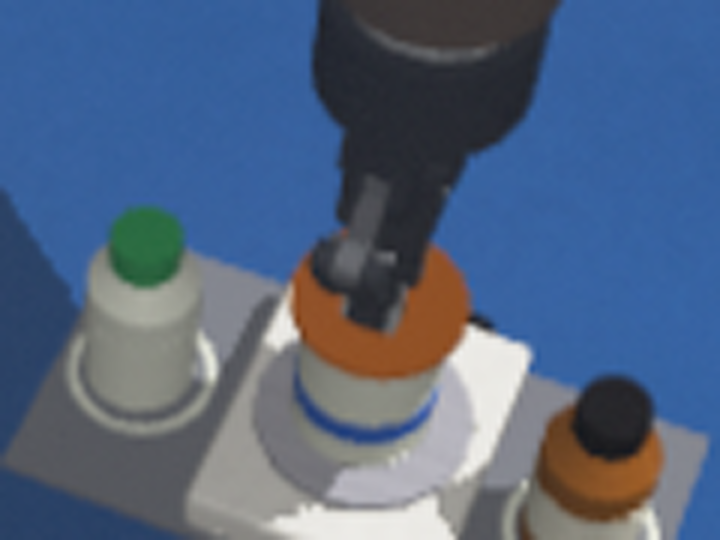

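The lid is seated: disc top at 108 mm (33+64+11 = 108) and 5 N of contact. Release, rise slowly, then back away.

>>> {"method": "servo_tool", "body": {"rows": [{"x": 0,"y": 0,"z": 0,"turn": 0,"fingers": 2.5},{"x": 0,"y": 0,"z": 0,"turn": 0,"fingers": 3.5},{"x": 0,"y": 0,"z": 0,"turn": 0,"fingers": 4},{"x": 0,"y": 0,"z": 0,"turn": 0,"fingers": 4},{"x": 0,"y": 0,"z": -0.5,"turn": 0,"fingers": 4},{"x": 0,"y": 0,"z": -1.5,"turn": 0,"fingers": 4},{"x": 0,"y": 0,"z": -2.5,"turn": 0,"fingers": 4},{"x": 0,"y": 0,"z": -3,"turn": 0,"fingers": 4},{"x": 0,"y": 0,"z": -3,"turn": 0,"fingers": 4},{"x": 0,"y": 0,"z": 0,"turn": 0,"fingers": 4}]}}

```text
clock: 34.33
position: [611.3, 161.3, 187.2]
ee_rot: [0.708, -0.706, 0.003, -0.006]
contact_force: [0.2, -0.6, 1.2]
gripper_width: 39.9
```

>>> {"method": "servo_tool", "body": {"rows": [{"x": 0,"y": 1,"z": 0,"turn": 0,"fingers": 4},{"x": 0,"y": 2,"z": 0,"turn": 0,"fingers": 4},{"x": 0,"y": 3,"z": 0,"turn": 0,"fingers": 4},{"x": 0,"y": 3,"z": 0,"turn": 0,"fingers": 4},{"x": 0,"y": 3,"z": 0,"turn": 0,"fingers": 4},{"x": 0,"y": 2,"z": 0,"turn": 0,"fingers": 4},{"x": 0,"y": 1,"z": 0,"turn": 0,"fingers": 4},{"x": 0,"y": 0,"z": 0,"turn": 0,"fingers": 4},{"x": 0,"y": 0,"z": 0,"turn": 0,"fingers": 4}]}}

```text
clock: 35.08
position: [458.1, 160.6, 180.0]
ee_rot: [0.708, -0.707, 0.0, -0.001]
contact_force: [0.2, -0.3, -0.6]
gripper_width: 39.8
```

```bash
python3 - <<'E'
from h import *
go(607.3,161,76)
ps,ds=snap("scene","s24",(270,190),130,98,3)
pt,dt=snap("top","t24",(250,200),130,98,3)
for n,p,d in(("scene",ps,ds),("top",pt,dt)):
    w=cloud(n,d)
    print(n)
    for k,(x,y,r,lo,hi) in {"amber":(607,256,22,88,102),"white":(609,67,22,88,102),"vial":(612,-107,18,79,92),"knob":(607,161,25,126,140),"lid":(607,161,50,103,113)}.items():
        P=w[near(w,x,y,r,lo,hi)]
        if len(P)>5: print(k,len(P),P.mean(0).round(1),[round(float(a),1) for a in cv2.minEnclosingCircle(P[:,:2].astype(np.float32))[0]])
        if k=="lid" and len(P)>5:
            c=np.linalg.lstsq(np.c_[P[:,:2]-P[:,:2].mean(0),np.ones(len(P))],P[:,2],rcond=None)[0];print("slope",c[:2].round(3))
E
```

```text
t 35.08 pos [458.1 160.6 180. ] yaw x -89.93 tilt -1.0 F [ 0.2 -0.3 -0.6] w 39.8 tool cm [ -0.02 -14.9   10.43] j [ 0.67  0.16 -0.35  0.   -1.05 -0.67]
s24 origin 140 92 f 3
t24 origin 120 102 f 3
scene
amber 128 [608.3 254.6  94.3] [606.8, 254.3]
white 114 [610.5  65.6  94.5] [608.7, 64.5]
vial 73 [ 613.8 -107.7   84.4] [613.4, -108.9]
knob 52 [609.  159.9 131.1] [607.3, 159.9]
lid 523 [611.3 160.8 108. ] [607.7, 160.1]
slope [-0.008 -0.005]
top
amber 87 [603.6 255.5  93.8] [603.7, 255.8]
white 87 [604.9  66.7  93.9] [605.6, 66.1]
vial 58 [ 608.3 -106.6   84.1] [608.5, -106.8]
knob 34 [604.  161.  130.8] [603.8, 161.3]
lid 427 [604.1 161.  107.4] [604.2, 162.0]
slope [-0.002 -0.007]
```

View pics/s24.png

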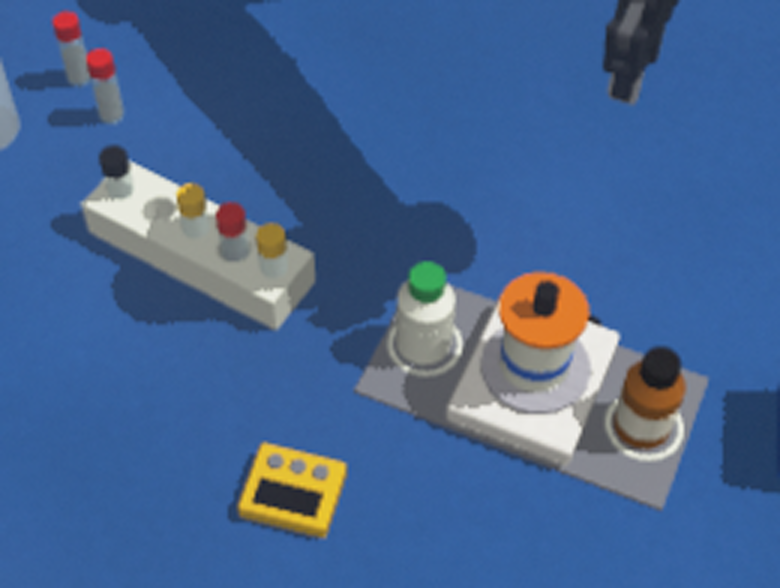

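View pics/t24.png

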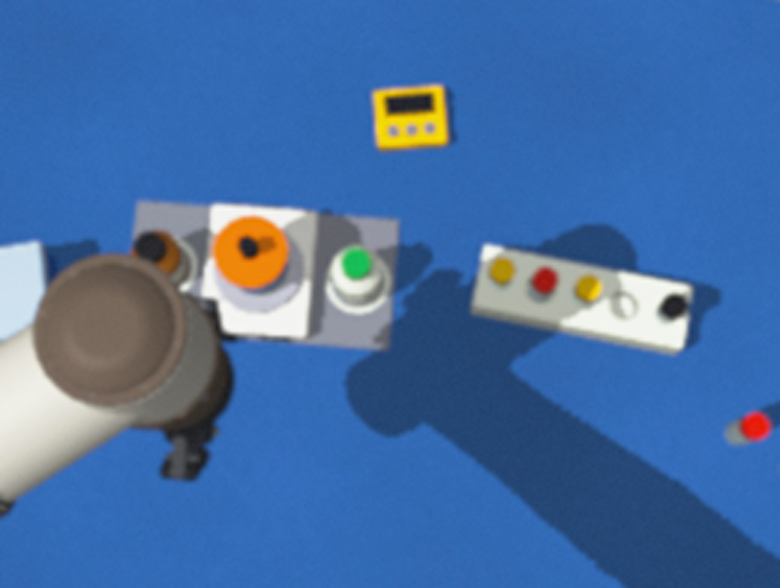

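The lid lies flat and centred, everything is in place, and the arm is clear. Handing in.

```bash
python3 -c "
from bench import arm
print(arm.job_done()); print(arm.read_state()['clock'])"
```

```text
the job is handed in; nothing more can be done
None
the job is handed in; nothing more can be done
```

The stirring station is set out and the job is handed in, at about 35 s of the 122 s allowed. I placed the vial, beaker, amber bottle and white bottle first, and put the lid on last. `job_done` gives no verdict.

**Last checks (both cameras averaged):**

| Item | Measured | Target |
|---|---|---|
| Amber bottle | (606, 255) | (606, 256) |
| White bottle | (608, 66) | (610, 67) |
| Beaker, measured before the lid went on | (607, 161) | (608, 161) |
| Lid | (607, 160–161); disc top 108 mm; slope below 0.01 rad | on the beaker; disc top 108 mm |
| Vial | (611, -107); top at 84 mm | (612, -107); top at 85 mm |

After the last move the arm was clear of everything, the fingers were open, and the wrist force was near zero. The wash bottle, tip box and timer looked untouched in the pictures; I did not measure them.

**Disagreements:**
- **Cameras:** the two views differ by about 4–5 mm in x throughout. I used their average, which matched the arm's own readings when the vial went into the hole.
- **Reported height:** the TCP height reads about 33 mm below where the cameras show the fingertips. I set all grasp heights from the images and confirmed the beaker, bottle and lid placements by contact force.

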